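Change the batch of loan mice in the UV cabinet

TASK

The white UV cabinet has finished a batch of loan mice, and more have come back and lie on the counter: change the batch. Turn the dial back to off (the ring mark), squeeze the lid's latch tab against its grip and slide the lid away from you until it latches fully open; lay the clean mice from the cabinet on the grey mat and each returned mouse in a bay of its own, all flat and right way up; then squeeze the latch again, draw the lid fully shut until the latch catches, and set the dial to the two-dot programme. The dial must never be on a programme while the lid is open; leave the other things on the desk alone (the corded mouse beside the monitor belongs to the desk).

Things in the scene. Friction and masses are not known exactly. Their poses are not given: they have to be found in the camera images.
- cabinet: white UV cabinet, fixed, 296 (x) x 408 (y) mm. Origin: on the worktop under the middle of the open-topped chamber in its front part; x to its back (away from the robot), y to its left. Chamber inside: 136 (x) x 326 (y) mm about the origin, floor 14, walls 56, side rails (y = +-165 mm) 70 mm above the worktop; front face at x = -74 mm. Control pod with dial: y = 170 to 245 mm
- bay0 (a point): middle of the left bay's floor, 14 mm above the worktop; axes as the cabinet. The three bays lie side by side; two wire dividers (100 mm long along x, 3 mm thick, 8 mm high) stand between them at y = +-50 mm of the cabinet. Room for one mouse along x: 111 mm free in y, 136 mm in x
- bay1 (a point): the same for the middle bay, 103 mm from the others (97 mm free between the dividers, over which a finger can pass)
- bay2 (a point): the same for the right bay (111 mm free)
- lid (a joint): lid opening, m: 0 = shut, 0.140 = fully open, over the lamp housing behind the chamber (stops at both), along the cabinet's +x. Needs 3 to 6 N. Latch notches at 0, 0.070 (half open) and 0.140, 1.5 mm play: locked there until the tab is squeezed. Between notches a released tab is held in by the rail and the lid slides freely to the next notch, where the tab springs out
- lid_grip (a point): where to pinch the lid's grip: 91 mm above the worktop, mid-lid, moves with it; axes as the cabinet. A fixed black post 56 (x) x 14 (y) mm with the latch tab on its +y side: 22 mm thick in y with the tab pressed (11 mm either side of this point), at rest 9 mm more on the +y side. Tops 14 mm above this point, plinth 21 mm, grey lid plate (148 x 318 mm) 25 mm below it
- tab (a joint): how far the latch tab is squeezed towards the post (along the cabinet's -y), m: 0 = out, latched in a notch; about 0.006 = held in by the rail between notches; 0.009 = fully pressed. Frees the lid from 0.007 up. Spring: 4 N to start, 11 N fully pressed
- tab_face (a point): middle of the tab's outer face (44 x 31 mm, facing the cabinet's +y); moves with the tab
- dial (a joint): dial angle, rad, growing clockwise from above: 0 = off (ring mark), 0.6 = one dot, 1.2 = two dots, 1.8 = three dots; a detent at each (about 0.1 N m to leave it; snaps to the nearest when let go), stops at both ends
- dial_grip (a point): middle of the dial's bar grip, on its vertical axis, 79 mm above the worktop; turns with the dial. x points along the bar to its end with the white pointer line, which stands 0.9 rad left of the cabinet's +x at off, 0.3 rad right at two dots. Black bar 56 (x) x 14 (y) mm, top 12 mm above this point; a 52 mm disc under it from 15 mm below this point. It stands at (0, 206.5) mm of the cabinet
- loan_mat: thin grey felt mat for clean loan mice, 140 (x) x 200 (y) mm, 4 mm thick, fixed on the worktop right of the cabinet; origin under its middle. Room for two mice side by side, 100 mm apart along its y
- tape_roll: roll of masking tape, 96 mm across, 25 mm high, lying flat on the desk; a bystander
- disc_case: disc case 190 x 135 x 15 mm lying flat at the right; a bystander
- returned_mouse_0: returned loan mouse, black, cordless, 110 (x) x 62 (y) x 40 mm, starts on the counter; origin at the middle of its underside, x along its length, z up. About 0.1 kg; grasp it across the 62 mm (y), 20 to 30 mm above its underside. Two or three of the three are there; an absent one reads None
- returned_mouse_1: returned loan mouse, black, cordless, 110 (x) x 62 (y) x 40 mm, starts on the counter; origin at the middle of its underside, x along its length, z up. About 0.1 kg; grasp it across the 62 mm (y), 20 to 30 mm above its underside. Two or three of the three are there; an absent one reads None
- returned_mouse_2: returned loan mouse, black, cordless, 110 (x) x 62 (y) x 40 mm, starts on the counter; origin at the middle of its underside, x along its length, z up. About 0.1 kg; grasp it across the 62 mm (y), 20 to 30 mm above its underside. Two or three of the three are there; an absent one reads None
- clean_mouse_0: cleaned loan mouse, same model, size and frame as a returned one, starts in a bay of the cabinet under the lid. One or two of the three are there; an absent one reads None
- clean_mouse_1: cleaned loan mouse, same model, size and frame as a returned one, starts in a bay of the cabinet under the lid. One or two of the three are there; an absent one reads None
- clean_mouse_2: cleaned loan mouse, same model, size and frame as a returned one, starts in a bay of the cabinet under the lid. One or two of the three are there; an absent one reads None
Mind the look-alikes: they are no part of the job. Leave any pink look-alike of the returned_mouse_0 alone.

How it is judged:
On the way, in this order (a step that is already met when the one before it is completed fails the run):
1. the dial is turned to off (value of joint dial between -0.2 and 0.15 rad), for 0.2 s.
2. the lid is latched fully open (value of joint lid above 0.136 m and value of joint tab below 0.003 m), for 0.2 s.
3. every clean mouse lies on the mat and every returned mouse flat in the chamber (x of returned_mouse_0 in the frame of cabinet between -0.03 and 0.03 m and y of returned_mouse_0 in the frame of cabinet between -0.135 and 0.135 m and z of returned_mouse_0 in the frame of cabinet between 0.008 and 0.018 m and angle between each of returned_mouse_0, returned_mouse_1, returned_mouse_2, clean_mouse_0, clean_mouse_1, clean_mouse_2's own z axis and vertical below 0.1 rad and x of returned_mouse_1 in the frame of cabinet between -0.03 and 0.03 m and y of returned_mouse_1 in the frame of cabinet between -0.135 and 0.135 m and z of returned_mouse_1 in the frame of cabinet between 0.008 and 0.018 m and x of returned_mouse_2 in the frame of cabinet between -0.03 and 0.03 m and y of returned_mouse_2 in the frame of cabinet between -0.135 and 0.135 m and z of returned_mouse_2 in the frame of cabinet between 0.008 and 0.018 m and x of clean_mouse_0 in the frame of loan_mat between -0.06 and 0.06 m and y of clean_mouse_0 in the frame of loan_mat between -0.09 and 0.09 m and z of clean_mouse_0 in the frame of loan_mat between 0 and 0.009 m and x of clean_mouse_1 in the frame of loan_mat between -0.06 and 0.06 m and y of clean_mouse_1 in the frame of loan_mat between -0.09 and 0.09 m and z of clean_mouse_1 in the frame of loan_mat between 0 and 0.009 m and x of clean_mouse_2 in the frame of loan_mat between -0.06 and 0.06 m and y of clean_mouse_2 in the frame of loan_mat between -0.09 and 0.09 m and z of clean_mouse_2 in the frame of loan_mat between 0 and 0.009 m), for 0.2 s.
4. the lid is fully shut and latched (value of joint lid below 0.004 m and value of joint tab below 0.003 m), for 0.2 s.
5. the dial is set to two dots (value of joint dial between 1.05 and 1.35 rad), for 0.2 s.
At the end, for the whole second after the job is handed in: Returned mice rest flat on the chamber floor (tilt under 0.1 rad, not on a divider), middle within 30 mm of the bay line in x; clean mice rest upright with their middle on the mat; lid under 4 mm open, tab out (under 3 mm); dial at two dots (1.2 +- 0.15 rad) (all of step 3 and all of step 4 and all of step 5 and velocity of joint dial below 0.1 rad/s and velocity of joint lid below 0.02 m/s and linear speed of each of returned_mouse_0, returned_mouse_1, returned_mouse_2, clean_mouse_0, clean_mouse_1, clean_mouse_2 below 0.05 m/s); the robot touches nothing.
It fails at once if the dial is on a programme while the lid is open (value of joint dial above 0.3 rad and value of joint lid above 0.012 m).
It fails at once if the tape roll or the disc case is moved more than 4 cm (distance of any of tape_roll, disc_case from where it was at the start of the episode above 0.04 m).
Of returned_mouse_0, returned_mouse_1, returned_mouse_2 only 2 to 3 are there at a start; the rules pass over those that are not, and their reading is None.
Of clean_mouse_0, clean_mouse_1, clean_mouse_2 only 1 to 2 are there at a start; the rules pass over those that are not, and their reading is None.
At some moment in a run one of returned_mouse_0, returned_mouse_1, returned_mouse_2 may be knocked a few centimetres aside while the robot is not near it.
Once in a run the grip may slacken for a moment while it holds something.
It also fails if it takes over 210 s, if anything falls off the work surface, if the arm or the gripper's body presses on something with over 40 N, if the wrist force passes 120 N, or if a joint passes its speed limit or range.

ROBOT

A 6-joint arm with a two-finger parallel gripper is mounted at the origin on a cart in front of the work surface, level with it; the furniture and walls round the work are solid. World frame = base frame: x ahead of the robot, y to its left, z up, the work surface at z = 0. Lengths are in m, angles in rad, forces in N, time in s.
With the tool pointing down it reaches from about 0.35 to 0.775 m from the base axis. Payload 5.5 kg.
Tool frame: the origin (TCP) lies at the very end of the fingers, on their centre line; the grasp point (between the pads) lies 19 mm behind it; x points along the fingers, y is the direction in which the jaws open and shut, and the axes are right-handed (so a half turn about x gives the same grasp; the last joint's range is limited). The gripper opens to 85 mm and grips with 20 to 120 N. Pads are 22 mm wide; open, the fingers measure 114 mm over their backs; the gripper's body (76 mm by 85 mm) begins 54 mm behind the grasp point. The pads swing forward as they close: fully open they stand 13 mm farther back than shut.
Start: joints at [1.187, 0.313, 0.046, 1.304, 0, 1.431], TCP at [0.139, 0.558, 0.231] pointing down, gripper open.
Joint ranges: [-2.76, 2.76], [-0.86, 1.69], [-1.03, 1.26], [-2.2, 2.34], [-1.47, 1.5], [-3.14, 3.14]. Speed limits (rad/s): [2.57, 2.57, 3.14, 3.14, 3.14, 3.14].

INTERFACE

Orientations are given as a rotation vector (axis times angle).
In Python, from cell import robot gives the robot as it stands.
- The arm moves only by the tool move_arm, never from a script. Its argument "moves" is a list of rows, each a list of 3 entries, a list of its own where there are three numbers: the shift along the world's x, y, z in m, then the turn, a rotation vector about the world's x, y, z in rad, then the finger opening in m, from 0 to 0.0854. In form: [[[tx, ty, tz], [rx, ry, rz], claw], ...]. A call has exactly 10 rows; each row shifts and turns the commanded pose from where the row before left it; what a row does not reach is not made up. A row lasts 1/10 s, in which the tool goes at most 50 mm and 8.59 degrees, less where a joint would pass 70% of its speed; a pose out of reach is approached as far as the arm can. A call is refused whole if a number of a shift passes 0.05 or a number of a turn 0.15, either way. A call with a gripper value outside its range is refused whole. The fingers move at their own pace and stop on an object; the grip force is fixed at half the most. Time passes only in rows, so rows that do not move let the fingers close, or fill a call up. It gives the time, the measured TCP pose, the force and the opening at its end, in the units of the state.
- robot.get_state(): the state, without advancing time (a new reading comes with each control period).
- robot.grab_frame(name): name is "scene" or "top"; returns a dict with "color" (480x640x3 uint8, red, green, blue), "fov_y" (degrees; the focal length in pixels is half the picture's height over the tangent of half this angle, whatever the lens; pixels are square), "cx", "cy" (the principal point, pixels), "T" (4x4, takes a point from camera to world coordinates). Camera axes: x right, y up, looking along -z (the intrinsics and any distortion apply to the point x, -y, -z); pixel columns grow to the right and rows downward; lengths in m; the calibration is good to about 2 mm. A picture is of the moment at which its call begins. There is no depth.
- robot.job_done(): hands the job in, once; it reports no verdict.
The state is a dict: "clock": time; "qpos": joint angles; "qvel": joint speeds; "joint_torque": joint torques, N m; "eef_pos": TCP position; "eef_rot": TCP orientation; "ft_force": force on the tool from outside, world axes, zero at the start; "wrist_torque": the same for the moment, N m; "width": finger opening in m.
Only numpy, scipy, OpenCV 4.12 (cv2) and the standard library are available. Lean on these libraries where they do the work, as an engineer would, in place of code of your own. Each camera call takes 0.05 s, during which the arm holds its last target.

## Working session

There is one attempt and no reset: what is moved stays moved. The work goes in short steps, Python scripts to look and compute and a tool call to move; the robot and the scene stay as the last step left them, time stands still between calls to the robot, and variables do not carry over. Pictures are saved under pics/ and viewed, and the job is handed in when it is done.

Besides the shell and the picture viewer there is one more tool, called after ">>>" by a JSON object that holds its "op" and its "data". move_arm: Moves the arm, as the interface text tells. Its arguments: {"type":"object","properties":{"moves":{"type":"array"}},"required":["moves"]}

```bash
ls; mkdir -p pics; cat > h.py <<'E'
import numpy as np, cv2
from cell import robot
def snap(name,tag):
    f=robot.grab_frame(name); cv2.imwrite(f'pics/{tag}.png',cv2.cvtColor(f['color'],cv2.COLOR_RGB2BGR)); return f
def K(f):
    fl=240/np.tan(np.radians(f['fov_y'])/2); return fl,f['cx'],f['cy']
def ray(f,u,v):
    fl,cx,cy=K(f); d=np.array([(u-cx)/fl,-(v-cy)/fl,-1]); T=f['T']; return T[:3,3],T[:3,:3]@d
def plane(f,u,v,z):
    o,d=ray(f,u,v); return o+d*(z-o[2])/d[2]
def proj(f,p):
    fl,cx,cy=K(f); T=f['T']; c=T[:3,:3].T@(np.array(p)-T[:3,3]); return cx+fl*c[0]/-c[2], cy-fl*c[1]/-c[2]
E
python3 - <<'E'
from h import *
for n in('scene','top'):
    f=snap(n,n+'0'); print(n,{k:f[k] for k in f if k!='color'})
print(robot.get_state())
E
```

```text
pics
scene {'fov_y': 53.971292208412, 'cx': 311.5075958526098, 'cy': 237.3076267029026, 'T': array([[ 0.50387329,  0.32504738, -0.80028489, -0.48919568],
       [-0.86375738,  0.19594351, -0.46425135, -0.7478157 ],
       [ 0.00590695,  0.92517584,  0.37949278,  0.6105904 ],
       [ 0.        ,  0.        ,  0.        ,  1.        ]])}
top {'fov_y': 52.766968543206076, 'cx': 324.2762294171802, 'cy': 230.3678549846176, 'T': array([[ 2.67110642e-02,  9.80172715e-01, -1.96336364e-01,
         2.61190713e-01],
       [-9.99636201e-01,  2.69253659e-02, -1.57809642e-03,
        -1.49808463e-01],
       [ 3.73962139e-03,  1.96307089e-01,  9.80535334e-01,
         1.69685160e+00],
       [ 0.00000000e+00,  0.00000000e+00,  0.00000000e+00,
         1.00000000e+00]])}
{'clock': 0.1, 'qpos': array([1.18742871e+00, 3.13945957e-01, 4.50989032e-02, 1.30357425e+00,
       2.05834809e-05, 1.43120904e+00]), 'qvel': array([-5.91035336e-04, -2.29258188e-03,  2.28516938e-03, -1.42862344e-04,
        1.00308601e-03, -5.15707686e-05]), 'joint_torque': array([ 2.47407326e-03, -4.81725705e+01,  2.99245244e+01,  1.26894104e-02,
       -2.09728983e-04, -8.95862627e-06]), 'eef_pos': array([0.13861944, 0.55758761, 0.23048885]), 'eef_rot': array([ 0.19015925,  1.56275058, -0.19262178]), 'ft_force': array([0.40828756, 0.54971967, 0.03498162]), 'wrist_torque': array([-0.01223544,  0.01450702,  0.0166428 ]), 'width': 0.08547918149022639}
```

View pics/scene0.png

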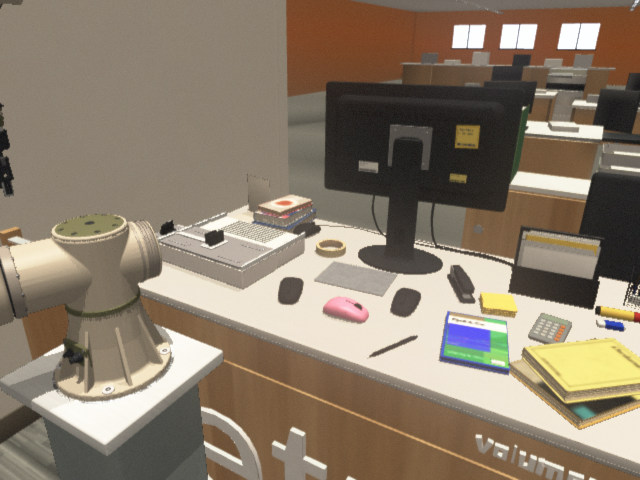

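View pics/top0.png

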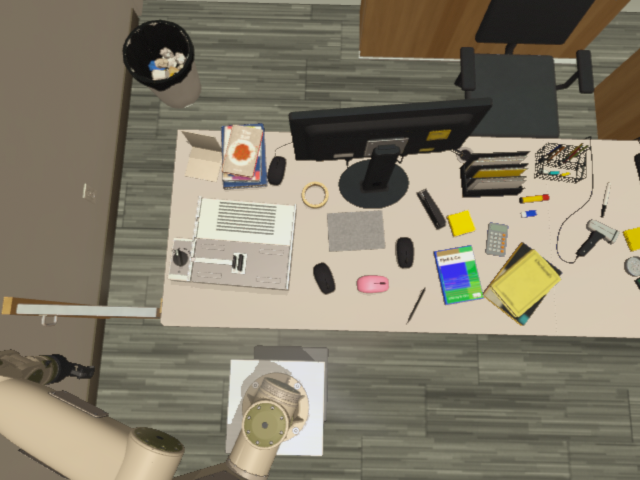

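The scene shows two returned mice, at top pixels (324,278) and (405,252). The pink look-alike is at (373,284), the corded mouse at (277,170), the mat at (356,230) and the cabinet around (243,245). I'll zoom in next.

```bash
python3 - <<'E'
from h import *
f=robot.grab_frame('top'); c=cv2.cvtColor(f['color'],cv2.COLOR_RGB2BGR)
cv2.imwrite('pics/z1.png',cv2.resize(c[190:300,160:310],None,fx=5.3,fy=5.3,interpolation=cv2.INTER_CUBIC))
cv2.imwrite('pics/z2.png',cv2.resize(c[190:310,300:430],None,fx=5,fy=5,interpolation=cv2.INTER_CUBIC))
g=robot.grab_frame('scene'); c=cv2.cvtColor(g['color'],cv2.COLOR_RGB2BGR)
cv2.imwrite('pics/z3.png',cv2.resize(c[190:300,150:310],None,fx=5,fy=5,interpolation=cv2.INTER_CUBIC))
E
```

```text
(no output)
```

View pics/z1.png

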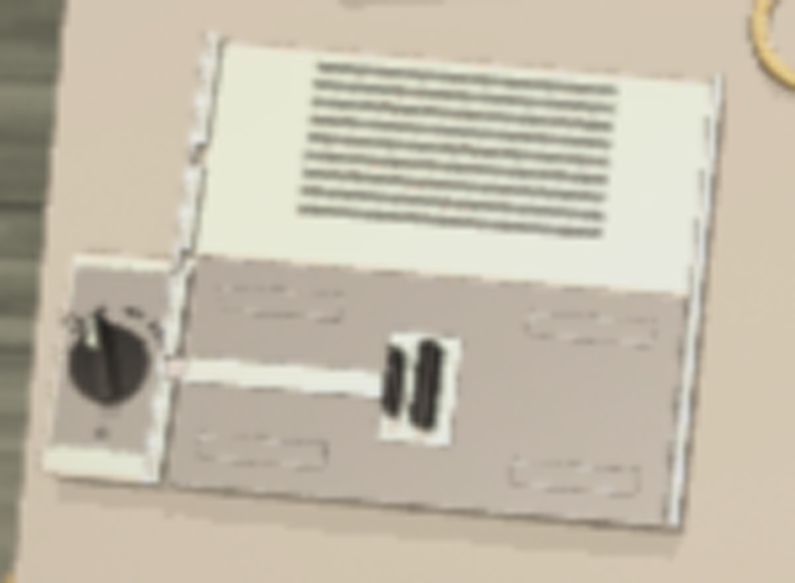

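View pics/z2.png

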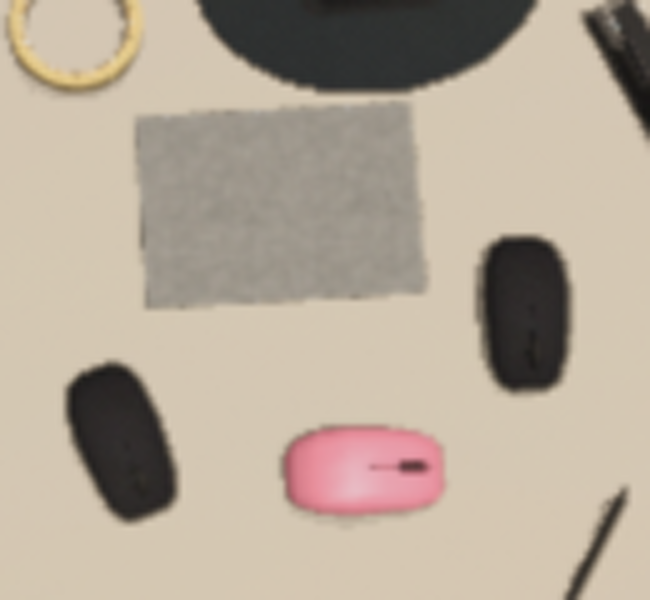

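View pics/z3.png

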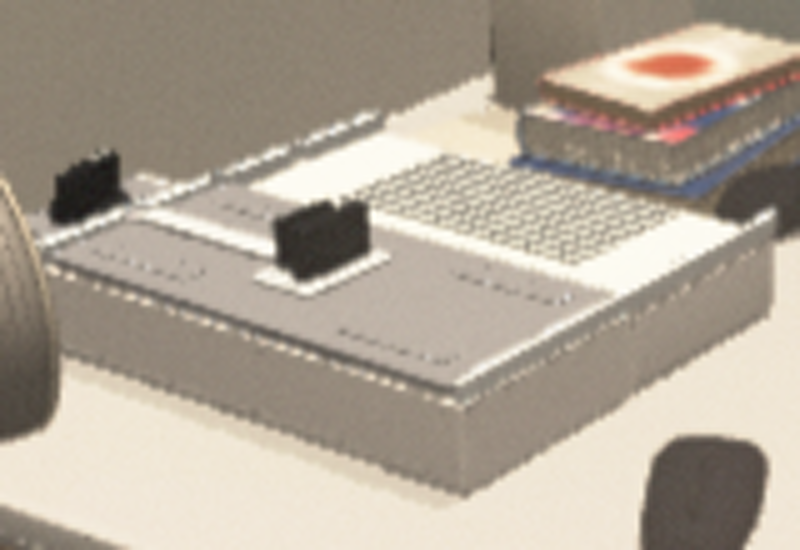

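```bash
cat > fit.py <<'E'
from h import *
from scipy.optimize import least_squares
f=robot.grab_frame('top'); g=robot.grab_frame('scene')
def zt(a,b): return (a/5.3+160-0.4,b/5.3+190-0.4)
def zs(a,b): return (a/5+150-0.4,b/5+190-0.4)
# cabinet-frame point, pixel
obs=[(f,( -.074,-.165,.070),zt(675,527)),(f,(.222,-.165,.070),zt(718,78)),
(f,(-.074,.165,.070),zt(163,480)),(f,(.222,.165,.070),zt(212,38)),
(f,(0,.2065,.064),zt(108,366)),(f,(0,-.004,.105),zt(428,385)),
(g,(-.074,-.170,0),zs(465,495)),(g,(-.074,-.165,.070),zs(458,393)),(g,(.222,-.165,.07),zs(775,213))]
def T(p,q):
    c,s=np.cos(p[2]),np.sin(p[2]); return (p[0]+c*q[0]-s*q[1],p[1]+s*q[0]+c*q[1],q[2])
def res(p): return np.concatenate([np.array(proj(i,T(p,q)))-u for i,q,u in obs])
r=least_squares(res,[.5,.2,0],loss='soft_l1')
print(r.x); print(res(r.x).reshape(-1,2).round(1))
P=r.x
print('grip',T(P,(0,0,.091)),'dial',T(P,(0,.2065,.079)))
E
python3 fit.py
cat > mice.py <<'E'
from h import *
def dark(f,lo=70):
    hsv=f['color'].astype(int).max(2); return (hsv<lo).astype(np.uint8)
def mice(f,x0,x1,y0,y1):
    # oriented rect of dark blobs, mid-height plane
    m=np.zeros((480,640),np.uint8); m[y0:y1,x0:x1]=dark(f)[y0:y1,x0:x1]
    cs,_=cv2.findContours(m,cv2.RETR_EXTERNAL,cv2.CHAIN_APPROX_NONE); out=[]
    for c in cs:
        if 200<cv2.contourArea(c)<900:
            pts=np.array([plane(f,u,v,.015)[:2] for u,v in c[:,0]],np.float32)
            out.append((cv2.contourArea(c),cv2.minAreaRect(pts*1000)))
    return out
E
python3 - <<'E'
from mice import *
f=robot.grab_frame('top')
for o in mice(f,300,430,200,310): print(o)
for a,b in ((135,118),(412,102),(428,292),(147,307)): print(plane(f,a/5+300,b/5+190,.004))
print('mat mid',np.mean([plane(f,a/5+299.6,b/5+189.6,.004) for a,b in ((135,118),(412,102),(428,292),(147,307))],0))
E
```

```text
[ 0.46532873  0.13273159 -0.05424773]
[[ 0.1  0.3]
 [ 0.2 -0.5]
 [-1.3  1.1]
 [ 1.1 -0.5]
 [ 0.4  0.1]
 [-0.4 -0.1]
 [ 0.9  1.6]
 [-0.5 -2. ]
 [-0.5 -0.4]]
grip (np.float64(0.4653287327568773), np.float64(0.13273158650145067), 0.091) dial (np.float64(0.4765253963644679), np.float64(0.3389278151867941), 0.079)
(396.0, ((429.54547119140625, -149.39337158203125), (104.47187042236328, 55.050540924072266), 20.151330947875977))
(383.5, ((526.693115234375, -431.2013244628906), (52.90003204345703, 103.60844421386719), 89.83953857421875))
(241.0, ((700.965087890625, -317.6450500488281), (25.89234733581543, 176.05972290039062), 1.5876823663711548))
[ 0.66185206 -0.15522641  0.004     ]
[ 0.67918134 -0.35427818  0.004     ]
[ 0.54098056 -0.36605158  0.004     ]
[ 0.52480005 -0.16723045  0.004     ]
mat mid [ 0.60312012 -0.25924908  0.004     ]
```

```bash
python3 - <<'E'
from h import *
f=robot.grab_frame('top'); g=robot.grab_frame('scene')
for uv in((8,306),(157,312)):
  for z in(-.2,0,.05,.1,.2,.3): p=plane(f,*uv,z); print(uv,z,p.round(3),np.round(proj(g,p)))
from scipy.spatial.transform import Rotation as R
s=robot.get_state(); print(R.from_rotvec(s['eef_rot']).as_matrix().round(3))
E
```

```text
(8, 306) -0.2 [ 0.309  1.068 -0.2  ] [  3. 273.]
(8, 306) 0 [0.304 0.94  0.   ] [  8. 231.]
(8, 306) 0.05 [0.303 0.908 0.05 ] [ 10. 219.]
(8, 306) 0.1 [0.302 0.875 0.1  ] [ 11. 207.]
(8, 306) 0.2 [0.299 0.811 0.2  ] [ 14. 181.]
(8, 306) 0.3 [0.297 0.747 0.3  ] [ 18. 152.]
(157, 312) -0.2 [ 0.302  0.491 -0.2  ] [101. 315.]
(157, 312) 0 [0.298 0.423 0.   ] [104. 264.]
(157, 312) 0.05 [0.296 0.406 0.05 ] [105. 250.]
(157, 312) 0.1 [0.295 0.389 0.1  ] [105. 235.]
(157, 312) 0.2 [0.293 0.356 0.2  ] [107. 204.]
(157, 312) 0.3 [0.291 0.322 0.3  ] [109. 170.]
[[-0.     0.241  0.97 ]
 [-0.     0.97  -0.241]
 [-1.    -0.    -0.   ]]
```

```bash
python3 - <<'E'
from h import *
g=robot.grab_frame('scene');c=cv2.cvtColor(g['color'],cv2.COLOR_RGB2BGR)
cv2.imwrite('pics/z4.png',cv2.resize(c[60:300,0:200],None,fx=2.5,fy=2.5))
E
```

```text
(no output)
```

View pics/z4.png

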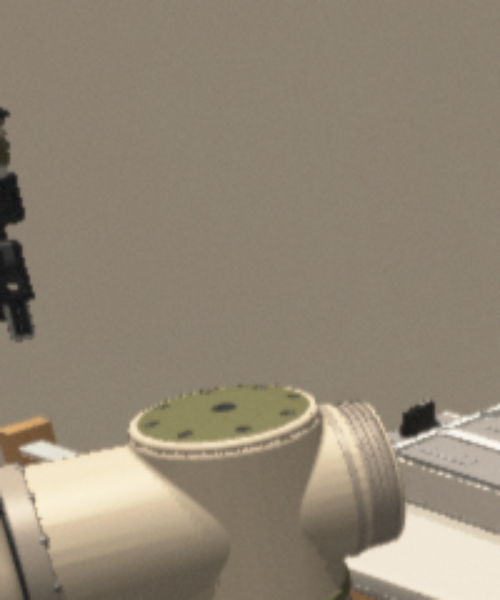

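```bash
python3 - <<'E'
from h import *
f=robot.grab_frame('top'); g=robot.grab_frame('scene')
def comp(f,x0,x1,y0,y1,lo=75):
    m=(f['color'][y0:y1,x0:x1].max(2)<lo).astype(np.uint8); n,l,s,c=cv2.connectedComponentsWithStats(m)
    for i in range(1,n):
        if s[i,4]>15: print(s[i,:4]+[x0,y0,0,0],s[i,4],c[i]+[x0,y0])
print('top dial');comp(f,165,195,235,275)
print('top grip');comp(f,225,255,245,280)
print('sc dial');comp(g,155,185,215,240)
print('sc grip');comp(g,195,235,220,255)
for n,p in(('dial',(.4765,.339,.079)),('dialtop',(.4765,.339,.091)),('grip',(.4653,.1327,.091))): print(n,np.round(proj(f,p),1),np.round(proj(g,p),1))
E
```

```text
top dial
[174 250  13  16] 123 [180.26829268 257.8699187 ]
top grip
[233 256   3  12] 24 [234.  261.5]
[238 255   5  15] 42 [240.26190476 261.54761905]
sc dial
[160 221  15  14] 141 [166.84397163 227.4751773 ]
sc grip
[205 231  18  15] 194 [213.77835052 237.24742268]
dial [179.1 258.1] [166.4 226.1]
dialtop [178.1 257.6] [166.  222.6]
grip [239.5 262.6] [214.2 236.6]
```

>>> {"op": "move_arm", "data": {"moves": [[[0.034,-0.022,0],[0,0,0.049],0.05],[[0.034,-0.022,0],[0,0,0.049],0.05],[[0.034,-0.022,0],[0,0,0.049],0.05],[[0.034,-0.022,0],[0,0,0.049],0.05],[[0.034,-0.022,0],[0,0,0.049],0.05],[[0.034,-0.022,0],[0,0,0.049],0.05],[[0.034,-0.022,0],[0,0,0.049],0.05],[[0.034,-0.022,-0.01],[0,0,0.049],0.05],[[0.034,-0.022,-0.01],[0,0,0.049],0.05],[[0.032,-0.0206,-0.01],[0,0,0.048],0.05]]}}

```text
clock: 1.6
eef_pos: [0.4784, 0.3383, 0.2012]
eef_rot: [-0.193, 1.561, 0.194]
ft_force: [-0.5, 0.3, -1.0]
width: 0.0499
```

>>> {"op": "move_arm", "data": {"moves": [[[0,0,-0.02],[0,0,0],0.04],[[0,0,-0.02],[0,0,0],0.04],[[0,0,-0.02],[0,0,0],0.04],[[0,0,-0.01],[0,0,0],0.04],[[0,0,-0.01],[0,0,0],0.04],[[0,0,-0.005],[0,0,0],0.04],[[0,0,0],[0,0,0],0.04],[[0,0,0],[0,0,0],0.04],[[0,0,0],[0,0,0],0.04],[[0,0,0],[0,0,0],0.04]]}}

```text
clock: 2.6
eef_pos: [0.4772, 0.3397, 0.117]
eef_rot: [-0.192, 1.561, 0.193]
ft_force: [-0.6, 0.6, 0.8]
width: 0.0401
```

```bash
python3 - <<'E'
from h import *
from scipy.spatial.transform import Rotation as R
s=robot.get_state(); print(s['clock'],s['eef_pos'],R.from_rotvec(s['eef_rot']).as_matrix().round(3)[:,1],s['ft_force'],s['width'])
c=cv2.cvtColor(robot.grab_frame('top')['color'],cv2.COLOR_RGB2BGR)
d=cv2.cvtColor(robot.grab_frame('scene')['color'],cv2.COLOR_RGB2BGR)
cv2.imwrite('pics/a1.png',np.hstack([cv2.resize(c[210:310,140:220],(400,500)),cv2.resize(d[180:260,130:194],(400,500))]))
E
```

```text
2.6 [0.47721183 0.33969297 0.11704975] [-0.243  0.97   0.   ] [-0.64960769  0.63333434  0.78511961] 0.04008776265032308
```

View pics/a1.png

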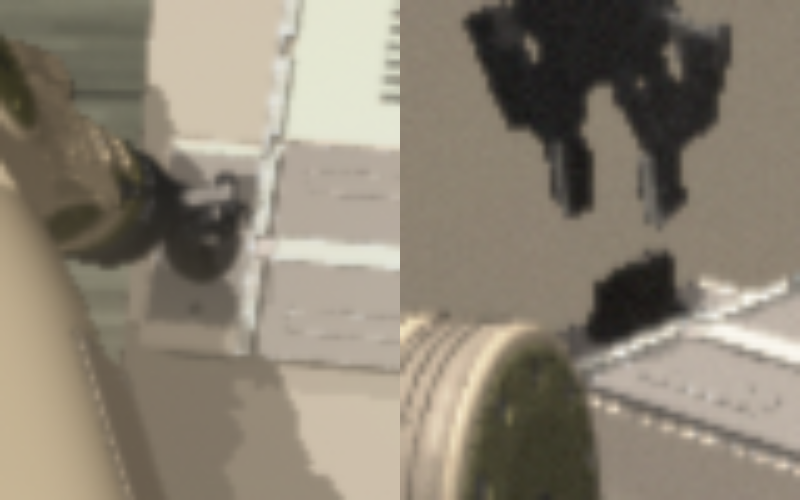

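```bash
python3 - <<'E'
from h import *
s=robot.get_state();f=robot.grab_frame('top'); g=robot.grab_frame('scene');p=s['eef_pos']
print(proj(g,p),proj(g,[*p[:2],.091]),proj(f,p))
for dx,dy in((.01,0),(0,.01)): print(proj(g,[p[0]+dx,p[1]+dy,p[2]]))
c=cv2.cvtColor(g['color'],cv2.COLOR_RGB2BGR)
cv2.imwrite('pics/a2.png',cv2.resize(c[195:240,140:200],None,fx=12,fy=12,interpolation=cv2.INTER_NEAREST))
E
```

```text
(np.float64(165.08514243344874), np.float64(214.69469220645044)) (np.float64(166.00833775602902), np.float64(222.4716279507199)) (np.float64(175.5994783309337), np.float64(256.31255202438155))
(np.float64(167.4920836977837), np.float64(213.77780453193773))
(np.float64(162.7783795909115), np.float64(214.13791980749528))
```

View pics/a2.png

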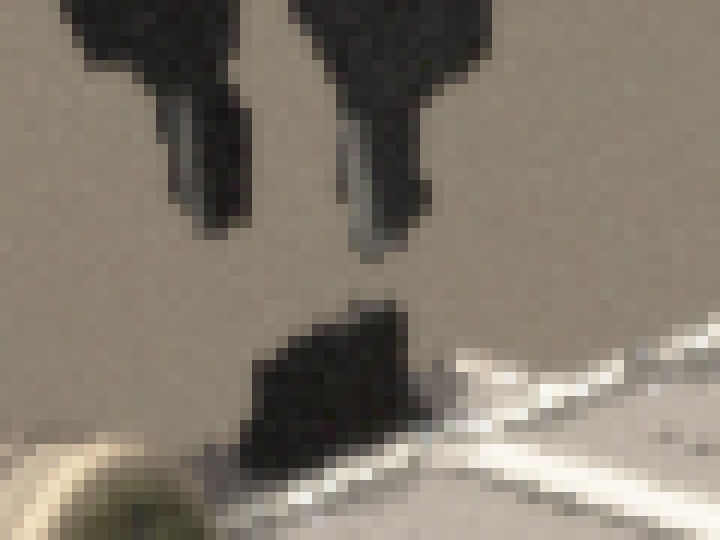

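>>> {"op": "move_arm", "data": {"moves": [[[0.002,-0.001,-0.01],[0,0,0],0.04],[[0,0,-0.01],[0,0,0],0.04],[[0,0,-0.01],[0,0,0],0.04],[[0,0,-0.01],[0,0,0],0.04],[[0,0,-0.008],[0,0,0],0.04],[[0,0,0],[0,0,0],0.04],[[0,0,0],[0,0,0],0.03],[[0,0,0],[0,0,0],0.02],[[0,0,0],[0,0,0],0.01],[[0,0,0],[0,0,0],0.0]]}}

```text
clock: 3.8
eef_pos: [0.479, 0.3396, 0.0692]
eef_rot: [-0.191, 1.561, 0.195]
ft_force: [-2.1, 4.1, 2.9]
width: 0.0128
```

>>> {"op": "move_arm", "data": {"moves": [[[0,0,0],[0,0,0],0.0],[[0,0,0],[0,0,0],0.0],[[0,0,0],[0,0,0],0.0],[[0,0,0],[0,0,0],0.0],[[0,0,0],[0,0,0],0.0],[[0,0,0],[0,0,0],0.0],[[0,0,0],[0,0,0],0.0],[[0,0,0],[0,0,0],0.0],[[0,0,0],[0,0,0],0.0],[[0,0,0],[0,0,0],0.0]]}}

```text
clock: 4.8
eef_pos: [0.479, 0.3396, 0.0692]
eef_rot: [-0.191, 1.561, 0.195]
ft_force: [-2.0, 4.9, 2.7]
width: 0.0129
```

```bash
python3 - <<'E'
from h import *
s=robot.get_state(); print({k:s[k] for k in('eef_pos','ft_force','wrist_torque','width')})
E
```

```text
{'eef_pos': array([0.47899892, 0.33960032, 0.0691594 ]), 'ft_force': array([-2.04604562,  4.9095025 ,  2.69774856]), 'wrist_torque': array([ 0.86940542,  0.39889103, -0.02756856]), 'width': 0.01290013761869537}
```

>>> {"op": "move_arm", "data": {"moves": [[[0,0,0],[0,0,0.075],0.0],[[0,0,0],[0,0,0.075],0.0],[[0,0,0],[0,0,0.075],0.0],[[0,0,0],[0,0,0.075],0.0],[[0,0,0],[0,0,0.075],0.0],[[0,0,0],[0,0,0.075],0.0],[[0,0,0],[0,0,0.075],0.0],[[0,0,0],[0,0,0.075],0.0],[[0,0,0],[0,0,0],0.0],[[0,0,0],[0,0,0],0.0]]}}

```text
clock: 5.8
eef_pos: [0.4797, 0.3385, 0.0692]
eef_rot: [-0.659, 1.467, 0.658]
ft_force: [-0.2, 0.5, 4.0]
width: 0.0129
```

```bash
python3 - <<'E'
from h import *
s=robot.get_state(); print({k:s[k] for k in('eef_pos','ft_force','wrist_torque','width')})
from scipy.spatial.transform import Rotation as R
y=R.from_rotvec(s['eef_rot']).as_matrix()[:,1]; print(np.arctan2(-y[0],y[1]))
E
```

```text
{'eef_pos': array([0.47973168, 0.33853241, 0.06915864]), 'ft_force': array([-0.23722426,  0.51909703,  4.01636831]), 'wrist_torque': array([ 0.1366514 , -0.15046311, -0.1074263 ]), 'width': 0.012867468242360517}
0.8432780118863834
```

>>> {"op": "move_arm", "data": {"moves": [[[0,0,0],[0,0,0],0.02],[[0,0,0],[0,0,0],0.03],[[0,0,0],[0,0,0],0.04],[[0,0,0.02],[0,0,0],0.04],[[0,0,0.04],[0,0,0],0.04],[[0,0,0.04],[0,0,0],0.04],[[0,0,0.03],[0,0,-0.1],0.05],[[0,-0.02,0],[0,0,-0.1],0.05],[[0,-0.02,0],[0,0,-0.1],0.05],[[0,-0.02,0],[0,0,-0.1],0.05]]}}

```text
clock: 6.8
eef_pos: [0.4786, 0.2778, 0.1983]
eef_rot: [-0.346, 1.543, 0.346]
ft_force: [0.9, -0.8, 0.5]
width: 0.0502
```

>>> {"op": "move_arm", "data": {"moves": [[[-0.002,-0.02,0],[0,0,-0.1],0.05],[[-0.002,-0.02,0],[0,0,-0.1],0.05],[[-0.002,-0.02,0],[0,0,-0.1],0.05],[[-0.002,-0.02,0],[0,0,-0.1],0.05],[[-0.002,-0.02,0],[0,0,-0.097],0.05],[[-0.002,-0.02,0],[0,0,0],0.05],[[0,-0.026,0],[0,0,0],0.05],[[0,0,-0.02],[0,0,0],0.05],[[0,0,-0.02],[0,0,0],0.05],[[0,0,-0.02],[0,0,0],0.05]]}}

```text
clock: 7.8
eef_pos: [0.4667, 0.132, 0.1376]
eef_rot: [0.041, 1.57, -0.042]
ft_force: [0.2, 0.0, -0.2]
width: 0.0501
```

```bash
cat > st.py <<'E'
from h import *
import sys
from scipy.spatial.transform import Rotation as R
def st():
    s=robot.get_state(); M=R.from_rotvec(s['eef_rot']).as_matrix(); y=M[:,1]
    print(round(s['clock'],2),s['eef_pos'].round(4),'yaw',np.arctan2(-y[0],y[1]).round(3),'down',M[:,0].round(3),'F',s['ft_force'].round(1),'T',s['wrist_torque'].round(2),'w',round(s['width'],4)); return s
def crop(n,name,x0,y0,w,h,k):
    g=robot.grab_frame(n); c=cv2.cvtColor(g['color'],cv2.COLOR_RGB2BGR)
    cv2.imwrite(f'pics/{name}.png',cv2.resize(c[y0:y0+h,x0:x0+w],None,fx=k,fy=k,interpolation=cv2.INTER_CUBIC)); return g
E
python3 - <<'E'
from st import *
st(); crop('top','b1',160,190,150,110,5); crop('scene','b2',150,170,150,110,5)
E
```

```text
7.8 [0.4667 0.132  0.1376] yaw -0.053 down [ 0. -0. -1.] F [ 0.2  0.  -0.2] T [-0.01 -0.02  0.03] w 0.0501
```

View pics/b1.png

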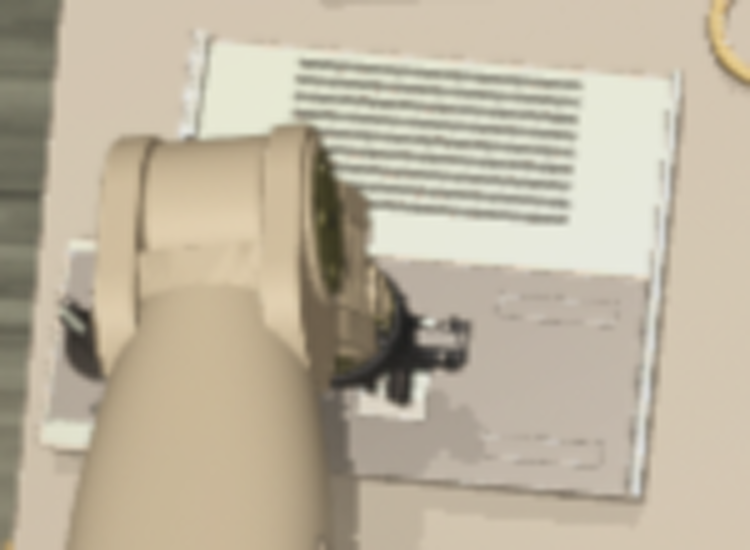

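View pics/b2.png

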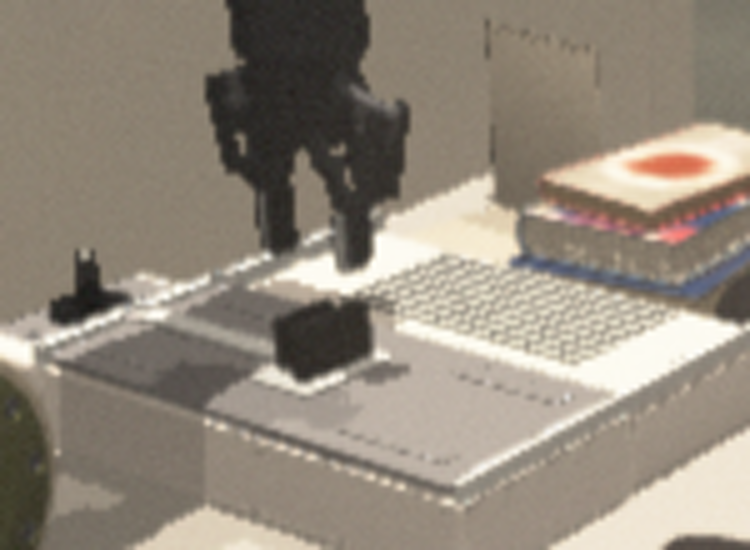

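>>> {"op": "move_arm", "data": {"moves": [[[0,0,-0.01],[0,0,0],0.06],[[0,0,-0.01],[0,0,0],0.06],[[0,0,-0.01],[0,0,0],0.06],[[0,0,-0.01],[0,0,0],0.06],[[0,0,-0.01],[0,0,0],0.06],[[0,0,-0.01],[0,0,0],0.06],[[0,0,0],[0,0,0],0.06],[[0,0,0],[0,0,0],0.05],[[0,0,0],[0,0,0],0.04],[[0,0,0],[0,0,0],0.034]]}}

```text
clock: 8.9
eef_pos: [0.4673, 0.1339, 0.0792]
eef_rot: [0.043, 1.569, -0.037]
ft_force: [-0.8, 7.1, 1.0]
width: 0.0338
```

>>> {"op": "move_arm", "data": {"moves": [[[0,0,0],[0,0,0],0.03],[[0,0,0],[0,0,0],0.027],[[0,0,0],[0,0,0],0.024],[[0,0,0],[0,0,0],0.021],[[0,0,0],[0,0,0],0.018],[[0,0,0],[0,0,0],0.01],[[0,0,0],[0,0,0],0.0],[[0,0,0],[0,0,0],0.0],[[0,0,0],[0,0,0],0.0],[[0,0,0],[0,0,0],0.0]]}}

```text
clock: 9.9
eef_pos: [0.4678, 0.134, 0.08]
eef_rot: [0.044, 1.568, -0.037]
ft_force: [-1.4, 4.8, 7.4]
width: 0.0202
```

```bash
python3 -c "
from st import *
st()"
```

```text
9.9 [0.4678 0.134  0.08  ] yaw -0.052 down [ 0.003  0.004 -1.   ] F [-1.4  4.8  7.4] T [ 1.59  0.37 -0.2 ] w 0.0202
```

>>> {"op": "move_arm", "data": {"moves": [[[0,0.0015,0.0015],[0,0,0],0.0],[[0.005,-0.0003,0],[0,0,0],0.0],[[0.01,-0.0005,0],[0,0,0],0.0],[[0.01,-0.0005,0],[0,0,0],0.0],[[0.01,-0.0005,0],[0,0,0],0.0],[[0.01,-0.0005,0],[0,0,0],0.0],[[0.01,-0.0006,0],[0,0,0],0.0],[[0.01,-0.0006,0],[0,0,0],0.0],[[0.01,-0.0005,0],[0,0,0],0.0],[[0,0,0],[0,0,0],0.0]]}}

```text
clock: 10.9
eef_pos: [0.5448, 0.1295, 0.08]
eef_rot: [0.041, 1.567, -0.041]
ft_force: [3.1, -3.8, 1.0]
width: 0.0205
```

```bash
python3 - <<'E'
from st import *
st(); crop('scene','c1',150,170,150,110,5)
E
```

```text
10.9 [0.5448 0.1295 0.08  ] yaw -0.052 down [ 0.003 -0.    -1.   ] F [ 3.1 -3.8  1. ] T [ 0.52 -0.36 -0.12] w 0.0205
```

View pics/c1.png

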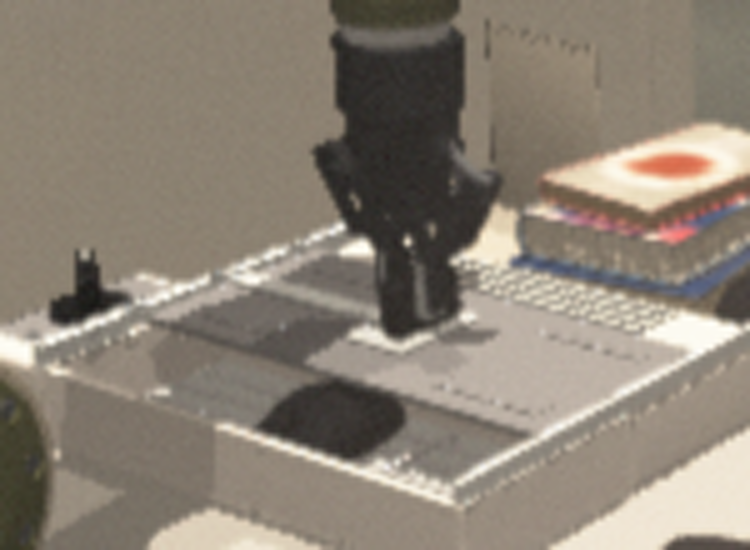

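>>> {"op": "move_arm", "data": {"moves": [[[0.01,-0.0005,0],[0,0,0],0.0],[[0.01,-0.0006,0],[0,0,0],0.0],[[0.01,-0.0005,0],[0,0,0],0.0],[[0.01,-0.0006,0],[0,0,0],0.0],[[0.01,-0.0005,0],[0,0,0],0.0],[[0.006,-0.0003,0],[0,0,0],0.0],[[0.004,-0.0002,0],[0,0,0],0.0],[[0.003,0,0],[0,0,0],0.0],[[0.002,0,0],[0,0,0],0.0],[[0,0,0],[0,0,0],0.0]]}}

```text
clock: 11.95
eef_pos: [0.6069, 0.1258, 0.08]
eef_rot: [0.04, 1.57, -0.042]
ft_force: [-0.8, -6.9, 3.9]
width: 0.0199
```

```bash
python3 - <<'E'
from st import *
st()
E
```

```text
11.95 [0.6069 0.1258 0.08  ] yaw -0.052 down [ 0.    -0.002 -1.   ] F [-0.8 -6.9  3.9] T [ 0.08  0.2  -0.15] w 0.0199
```

>>> {"op": "move_arm", "data": {"moves": [[[0.002,0.001,0],[0,0,0],0.0],[[0.001,0,0],[0,0,0],0.0],[[0,0,0],[0,0,0],0.0],[[0,0,0],[0,0,0],0.024],[[0,0,0],[0,0,0],0.028],[[0,0,0],[0,0,0],0.032],[[0,0,0],[0,0,0],0.045],[[0,0,0],[0,0,0],0.06],[[0,0,0],[0,0,0],0.06],[[0,0,0.005],[0,0,0],0.06]]}}

```text
clock: 12.95
eef_pos: [0.6094, 0.1275, 0.0842]
eef_rot: [0.04, 1.572, -0.041]
ft_force: [-0.4, -0.4, 0.2]
width: 0.06
```

>>> {"op": "move_arm", "data": {"moves": [[[0,0,0.02],[0,0,0],0.06],[[0,0,0.03],[0,0,0],0.06],[[0,0,0.04],[0,0,0],0.06],[[0,0,0.03],[0,0,0],0.06],[[-0.01,-0.04,0.02],[0,0,0],0.07],[[-0.01,-0.05,0],[0,0,0],0.08],[[-0.01,-0.05,0],[0,0,0],0.08],[[-0.01,-0.05,0],[0,0,0],0.08],[[-0.01,-0.05,0],[0,0,0],0.08],[[0,-0.05,0],[0,0,0],0.08]]}}

```text
clock: 13.95
eef_pos: [0.5594, -0.1602, 0.2258]
eef_rot: [0.04, 1.57, -0.041]
ft_force: [1.3, -0.1, 0.5]
width: 0.08
```

```bash
python3 - <<'E'
from st import *
st(); crop('top','d1',160,190,260,120,3); crop('scene','d2',150,170,300,170,2.6)
crop('top','d3',175,185,130,115,6)
E
```

```text
13.95 [ 0.5594 -0.1602  0.2258] yaw -0.052 down [ 0.001 -0.    -1.   ] F [ 1.3 -0.1  0.5] T [-0.02 -0.02  0.05] w 0.08
```

View pics/d1.png

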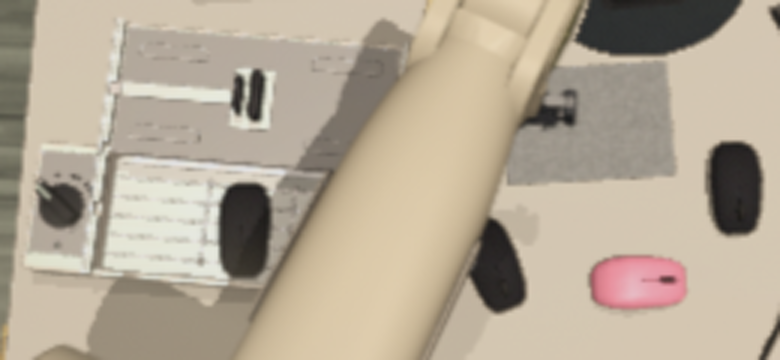

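View pics/d3.png

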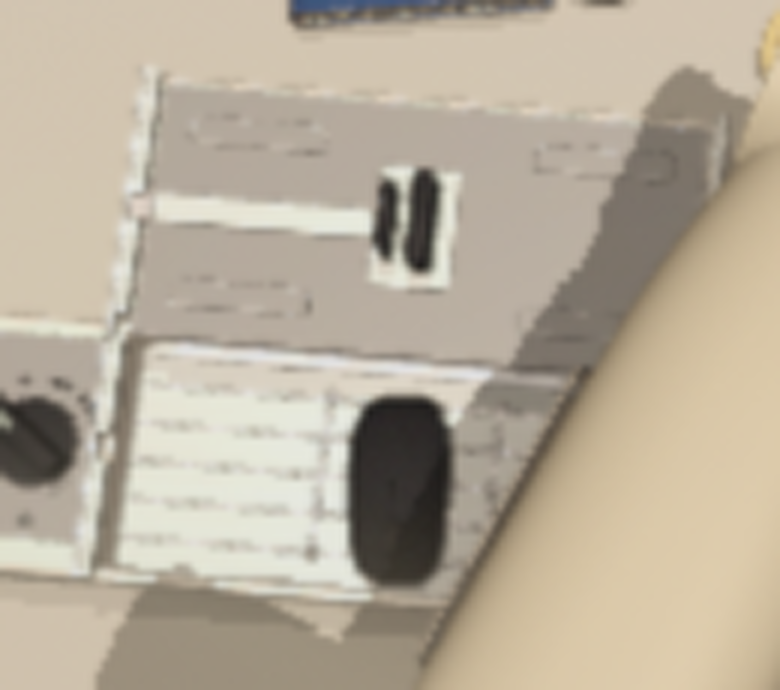

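View pics/d2.png

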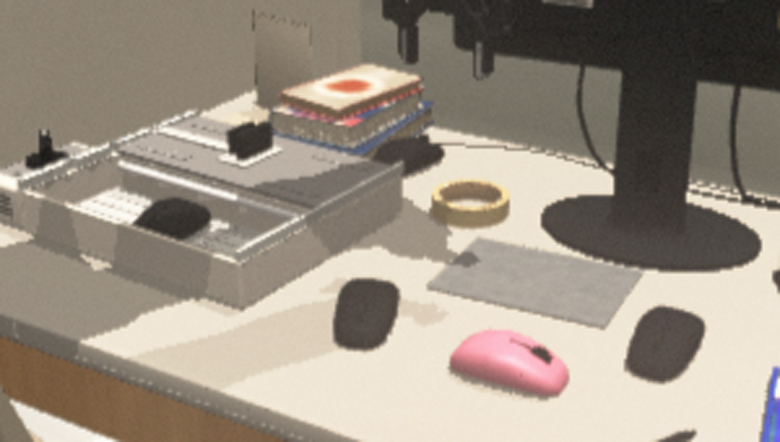

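```bash
cat > mm.py <<'E'
from mice import *
def meas(x0,x1,y0,y1,z,lo=62,amin=150):
    for n in ('top',):
        f=robot.grab_frame(n)
        m=np.zeros((480,640),np.uint8); m[y0:y1,x0:x1]=dark(f,lo)[y0:y1,x0:x1]
        cs,_=cv2.findContours(m,cv2.RETR_EXTERNAL,cv2.CHAIN_APPROX_NONE)
        for c in cs:
            if cv2.contourArea(c)>amin:
                pts=np.array([plane(f,u,v,z)[:2] for u,v in c[:,0]],np.float32)
                r=cv2.minAreaRect(pts*1000)
                # long axis angle
                b=cv2.boxPoints(r); e=[b[1]-b[0],b[2]-b[1]]; L=max(e,key=np.linalg.norm); a=np.arctan2(L[1],L[0]); a=(a+np.pi/2)%np.pi-np.pi/2
                print(n,'centre',np.round(r[0],1),'size',np.round(r[1],1),'yaw',a.round(3))
E
python3 - <<'E'
from mm import *
meas(225,255,240,290,.030)
meas(300,430,200,310,.015)
E
```

```text
top centre [461.7 135.9] size [98.3 52. ] yaw 0.057
top centre [ 429.2 -150.1] size [101.2  53.8] yaw 0.346
top centre [ 526.7 -431.2] size [ 52.9 103.6] yaw -0.003
top centre [ 701.1 -323. ] size [ 25.9 158.2] yaw -1.543
```

>>> {"op": "move_arm", "data": {"moves": [[[-0.012,0.037,0],[0,0,0.012],0.08],[[-0.012,0.037,0],[0,0,0.012],0.08],[[-0.012,0.037,0],[0,0,0.012],0.08],[[-0.012,0.037,0],[0,0,0.012],0.08],[[-0.012,0.037,0],[0,0,0.012],0.08],[[-0.012,0.037,0],[0,0,0.012],0.08],[[-0.012,0.037,-0.015],[0,0,0.012],0.08],[[-0.012,0.037,-0.02],[0,0,0.012],0.08],[[0,0,-0.03],[0,0,0.012],0.08],[[0,0,-0.03],[0,0,0],0.08]]}}

```text
clock: 15.2
eef_pos: [0.4637, 0.1408, 0.1298]
eef_rot: [-0.049, 1.568, 0.05]
ft_force: [1.0, -0.6, -0.4]
width: 0.0803
```

```bash
python3 - <<'E'
from st import *
st(); f=crop('top','e1',160,190,150,110,5); g=crop('scene','e2',150,170,150,110,5)
for uv in((293,160),(475,130)):
  print([plane(f,*uv,z).round(3)[:2] for z in (.15,.25,.35)],[np.round(proj(g,plane(f,*uv,z))) for z in (.15,.25,.35)])
E
```

```text
15.2 [0.4637 0.1408 0.1298] yaw 0.063 down [ 0.002  0.    -1.   ] F [ 1.  -0.6 -0.4] T [-0.   -0.03 -0.02] w 0.0803
[array([ 0.809, -0.036]), array([ 0.773, -0.043]), array([ 0.738, -0.051])] [array([323., 196.]), array([320., 169.]), array([316., 139.])]
[array([ 0.934, -0.651]), array([ 0.89 , -0.619]), array([ 0.847, -0.586])] [array([530., 218.]), array([522., 187.]), array([513., 152.])]
```

View pics/e1.png

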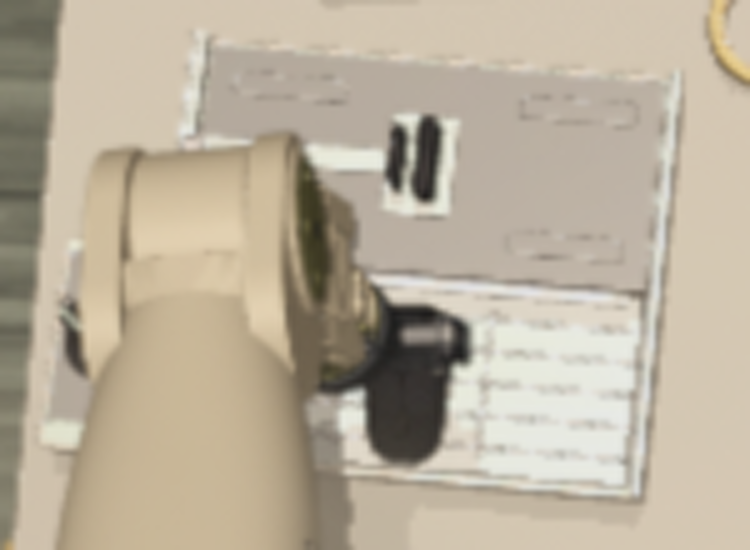

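View pics/e2.png

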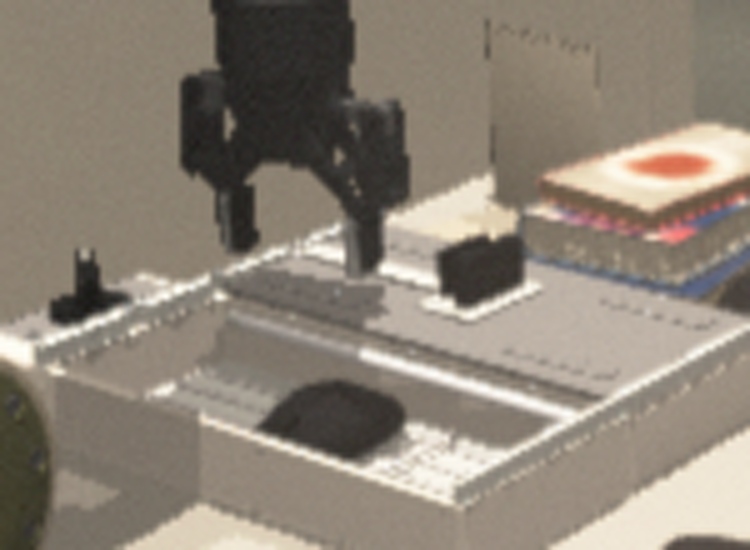

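>>> {"op": "move_arm", "data": {"moves": [[[0,0,-0.02],[0,0,0],0.08],[[0,0,-0.02],[0,0,0],0.08],[[0,0,-0.02],[0,0,0],0.08],[[0,0,-0.015],[0,0,0],0.08],[[0,0,-0.01],[0,0,0],0.08],[[0,0,-0.01],[0,0,0],0.076],[[0,0,-0.005],[0,0,0],0.076],[[0,0,-0.005],[0,0,0],0.076],[[0,0,0],[0,0,0],0.076],[[0,0,0],[0,0,0],0.076]]}}

```text
clock: 16.3
eef_pos: [0.4648, 0.1376, 0.0251]
eef_rot: [-0.044, 1.57, 0.044]
ft_force: [-0.2, -0.1, 0.7]
width: 0.0757
```

```bash
python3 - <<'E'
from st import *
st(); crop('top','e3',160,190,150,110,5); crop('scene','e4',150,170,150,110,5)
E
```

```text
16.3 [0.4648 0.1376 0.0251] yaw 0.056 down [ 0.  0. -1.] F [-0.2 -0.1  0.7] T [0.03 0.   0.06] w 0.0757
```

View pics/e4.png

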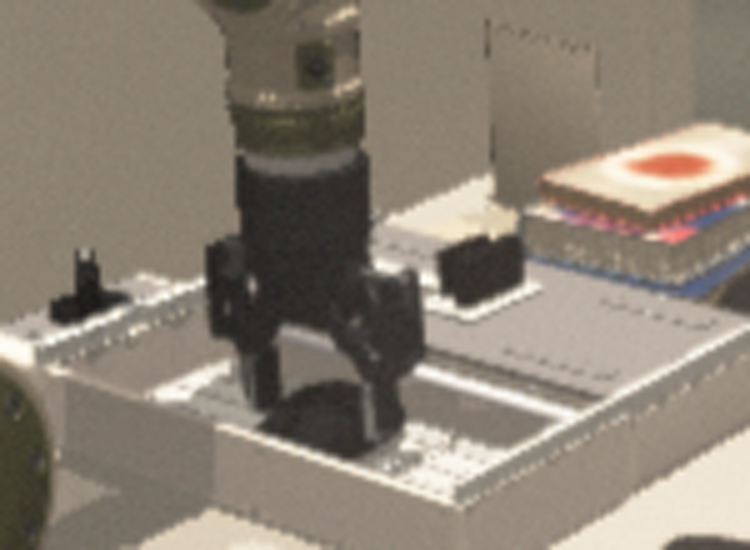

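>>> {"op": "move_arm", "data": {"moves": [[[0,0,-0.003],[0,0,0],0.072],[[0,0,-0.003],[0,0,0],0.068],[[0,0,0],[0,0,0],0.064],[[0,0,0],[0,0,0],0.06],[[0,0,0],[0,0,0],0.055],[[0,0,0],[0,0,0],0.05],[[0,0,0],[0,0,0],0.05],[[0,0,0],[0,0,0],0.05],[[0,0,0],[0,0,0],0.05],[[0,0,0],[0,0,0],0.05]]}}

```text
clock: 17.4
eef_pos: [0.4644, 0.1377, 0.0193]
eef_rot: [-0.044, 1.571, 0.044]
ft_force: [-1.6, 1.2, 4.2]
width: 0.0589
```

```bash
python3 - <<'E'
from st import *
st(); crop('top','e5',160,190,150,110,5); crop('scene','e6',150,170,150,110,5)
E
```

```text
17.4 [0.4644 0.1377 0.0193] yaw 0.056 down [-0.  0. -1.] F [-1.6  1.2  4.2] T [ 0.09  0.38 -0.07] w 0.0589
```

View pics/e6.png

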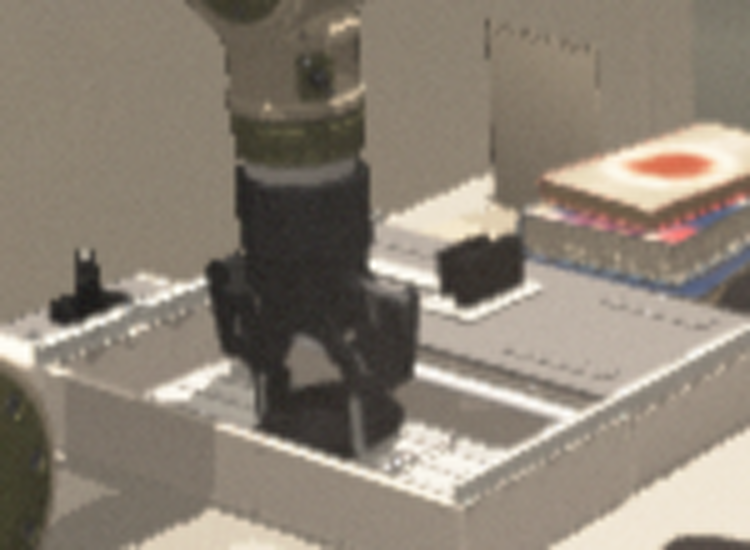

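>>> {"op": "move_arm", "data": {"moves": [[[0,0,0.005],[0,0,0],0.04],[[0,0,0.01],[0,0,0],0.04],[[0,0,0.015],[0,0,0],0.04],[[0,0,0.02],[0,0,0],0.04],[[0,0,0.02],[0,0,0],0.04],[[0,0,0.02],[0,0,0],0.04],[[0,0,0.02],[0,0,0],0.04],[[0,0,0.01],[0,0,0],0.04],[[0,0,0],[0,0,0],0.04],[[0,0,0],[0,0,0],0.04]]}}

```text
clock: 18.5
eef_pos: [0.4644, 0.1376, 0.1385]
eef_rot: [-0.044, 1.571, 0.044]
ft_force: [-1.2, 0.2, -1.8]
width: 0.0589
```

```bash
python3 - <<'E'
from st import *
st(); crop('scene','e7',150,170,150,110,5)
E
```

```text
18.5 [0.4644 0.1376 0.1385] yaw 0.056 down [-0.  0. -1.] F [-1.2  0.2 -1.8] T [-0.01 -0.01  0.01] w 0.0589
```

View pics/e7.png

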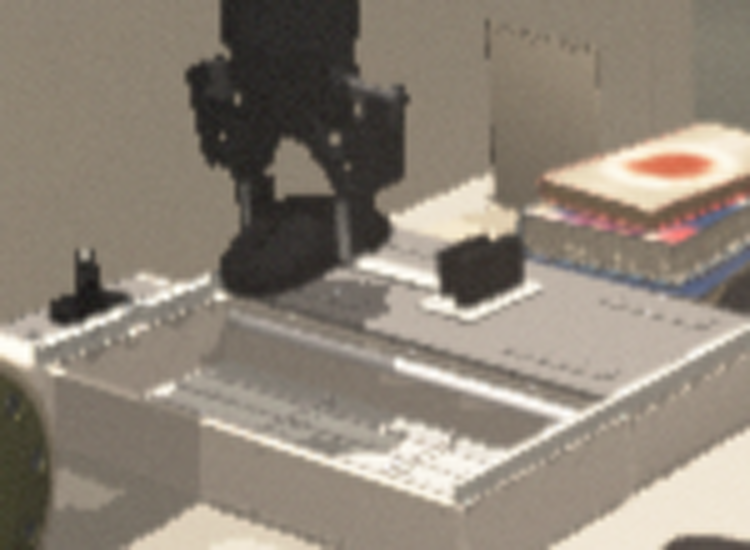

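>>> {"op": "move_arm", "data": {"moves": [[[0.007,-0.02,0],[0,0,0],0.04],[[0.014,-0.04,0],[0,0,0.005],0.04],[[0.014,-0.04,0],[0,0,0.005],0.04],[[0.014,-0.04,0],[0,0,0.005],0.04],[[0.014,-0.04,0],[0,0,0.005],0.04],[[0.014,-0.04,0],[0,0,0.005],0.04],[[0.014,-0.04,0],[0,0,0.003],0.04],[[0.014,-0.04,0],[0,0,0],0.04],[[0.014,-0.04,0],[0,0,0],0.04],[[0.014,-0.04,0],[0,0,0],0.04]]}}

```text
clock: 19.55
eef_pos: [0.5972, -0.2437, 0.137]
eef_rot: [-0.065, 1.572, 0.067]
ft_force: [0.8, 0.6, -0.7]
width: 0.0591
```

>>> {"op": "move_arm", "data": {"moves": [[[0.006,-0.017,0],[0,0,0],0.04],[[0,0,-0.02],[0,0,0],0.04],[[0,0,-0.02],[0,0,0],0.04],[[0,0,-0.02],[0,0,0],0.04],[[0,0,-0.02],[0,0,0],0.04],[[0,0,-0.02],[0,0,0],0.04],[[0,0,-0.01],[0,0,0],0.04],[[0,0,-0.007],[0,0,0],0.04],[[0,0,0],[0,0,0],0.04],[[0,0,0],[0,0,0],0.04]]}}

```text
clock: 20.55
eef_pos: [0.604, -0.2596, 0.0223]
eef_rot: [-0.066, 1.569, 0.066]
ft_force: [0.7, -0.9, -1.1]
width: 0.0592
```

```bash
python3 - <<'E'
from st import *
st(); crop('scene','e8',290,210,150,110,5)
E
```

```text
20.55 [ 0.604  -0.2596  0.0223] yaw 0.084 down [ 0.001 -0.    -1.   ] F [ 0.7 -0.9 -1.1] T [-0.02  0.04 -0.  ] w 0.0592
```

View pics/e8.png

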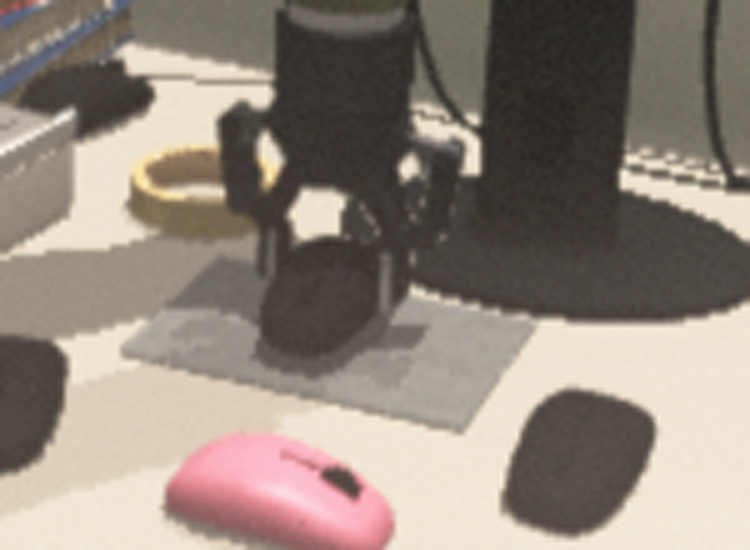

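>>> {"op": "move_arm", "data": {"moves": [[[0,0,-0.005],[0,0,0],0.04],[[0,0,-0.004],[0,0,0],0.04],[[0,0,-0.002],[0,0,0],0.04],[[0,0,-0.001],[0,0,0],0.04],[[0,0,0],[0,0,0],0.04],[[0,0,0],[0,0,0],0.04],[[0,0,0],[0,0,0],0.06],[[0,0,0],[0,0,0],0.07],[[0,0,0],[0,0,0],0.08],[[0,0,0.005],[0,0,0],0.082]]}}

```text
clock: 21.6
eef_pos: [0.6032, -0.2591, 0.0145]
eef_rot: [-0.066, 1.571, 0.067]
ft_force: [-0.2, -0.3, -1.0]
width: 0.0821
```

>>> {"op": "move_arm", "data": {"moves": [[[0,0,0.02],[0,0,0],0.082],[[0,0,0.04],[0,0,0],0.082],[[0,0,0.04],[0,0,0],0.082],[[-0.02,-0.02,0.04],[0,0,0],0.082],[[-0.02,-0.04,0],[0,0,-0.02],0.082],[[-0.01,-0.04,0],[0,0,-0.02],0.082],[[-0.01,-0.04,0],[0,0,-0.02],0.082],[[-0.01,-0.03,0],[0,0,-0.02],0.082],[[-0.006,-0.002,0],[0,0,-0.007],0.082],[[0,0,-0.02],[0,0,0],0.082]]}}

```text
clock: 22.6
eef_pos: [0.5279, -0.4339, 0.1379]
eef_rot: [0.001, 1.567, -0.007]
ft_force: [0.2, 0.2, 0.1]
width: 0.0818
```

```bash
python3 - <<'E'
from st import *
st(); crop('scene','f1',270,200,160,120,5); crop('top','f2',300,190,130,120,5)
from mm import *
meas(300,430,195,310,.02)
E
```

```text
22.6 [ 0.5279 -0.4339  0.1379] yaw -0.005 down [ 0.004 -0.004 -1.   ] F [0.2 0.2 0.1] T [ 0.   -0.01 -0.03] w 0.0818
top centre [ 435.4 -148. ] size [91.7 57.4] yaw 0.487
top centre [ 598.1 -259.3] size [108.3  56.7] yaw 0.017
top centre [ 708.9 -317.3] size [ 44.3 211.8] yaw -1.543
```

View pics/f1.png

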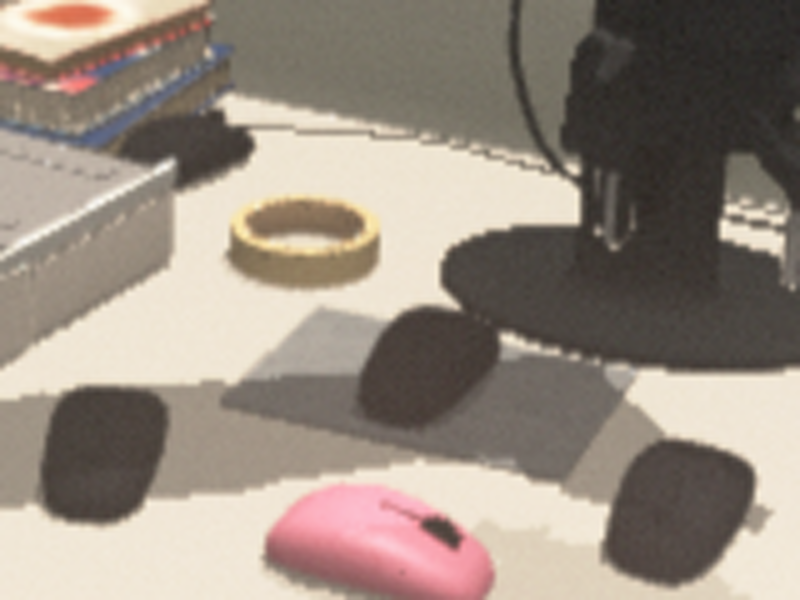

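View pics/f2.png

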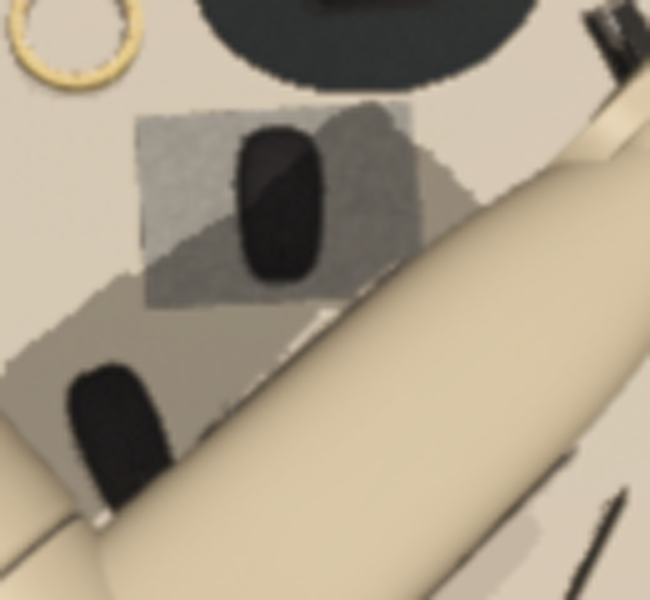

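>>> {"op": "move_arm", "data": {"moves": [[[0,0.003,-0.02],[0,0,0],0.082],[[0,0,-0.02],[0,0,0],0.082],[[0,0,-0.02],[0,0,0],0.082],[[0,0,-0.02],[0,0,0],0.082],[[0,0,-0.02],[0,0,0],0.082],[[0,0,-0.01],[0,0,0],0.082],[[0,0,-0.01],[0,0,0],0.082],[[0,0,-0.008],[0,0,0],0.08],[[0,0,0],[0,0,0],0.08],[[0,0,0],[0,0,0],0.08]]}}

```text
clock: 23.75
eef_pos: [0.5278, -0.4286, 0.0073]
eef_rot: [0.002, 1.57, -0.002]
ft_force: [-0.6, -0.4, -0.2]
width: 0.0799
```

```bash
python3 - <<'E'
from st import *
st(); crop('scene','f3',330,220,150,110,5)
E
```

```text
23.75 [ 0.5278 -0.4286  0.0073] yaw -0.003 down [ 0. -0. -1.] F [-0.6 -0.4 -0.2] T [-0.05  0.04 -0.05] w 0.0799
```

View pics/f3.png

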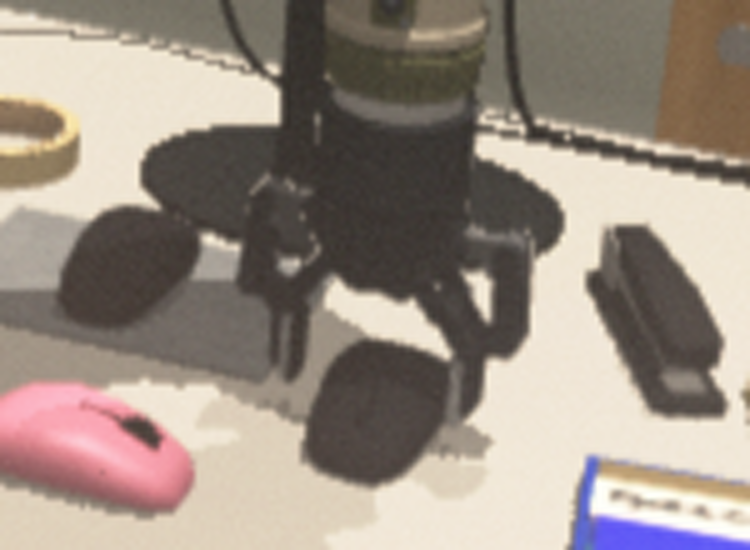

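>>> {"op": "move_arm", "data": {"moves": [[[0,-0.002,0],[0,0,0],0.075],[[0,0,0],[0,0,0],0.07],[[0,0,0],[0,0,0],0.065],[[0,0,0],[0,0,0],0.06],[[0,0,0],[0,0,0],0.05],[[0,0,0],[0,0,0],0.04],[[0,0,0],[0,0,0],0.04],[[0,0,0],[0,0,0],0.04],[[0,0,0],[0,0,0],0.04],[[0,0,0],[0,0,0],0.04]]}}

```text
clock: 24.8
eef_pos: [0.5279, -0.431, 0.008]
eef_rot: [0.001, 1.57, -0.003]
ft_force: [-1.2, 0.4, 6.0]
width: 0.0585
```

>>> {"op": "move_arm", "data": {"moves": [[[0,0,0.005],[0,0,0],0.04],[[0,0,0.01],[0,0,0],0.04],[[0,0,0.015],[0,0,0],0.04],[[0,0,0.02],[0,0,0],0.04],[[0,0,0.02],[0,0,0],0.04],[[0,0,0.02],[0,0,0],0.04],[[0,0,0.02],[0,0,0],0.04],[[0,0,0.02],[0,0,0],0.04],[[0,0,0],[0,0,0],0.04],[[0,0,0],[0,0,0],0.04]]}}

```text
clock: 25.8
eef_pos: [0.5279, -0.4307, 0.1377]
eef_rot: [0.001, 1.57, -0.003]
ft_force: [-0.9, 0.5, -2.0]
width: 0.0583
```

```bash
python3 - <<'E'
from st import *
st(); crop('scene','f4',270,190,210,130,3.7)
E
```

```text
25.8 [ 0.5279 -0.4307  0.1377] yaw -0.003 down [ 0.001 -0.001 -1.   ] F [-0.9  0.5 -2. ] T [0.01 0.03 0.02] w 0.0583
```

View pics/f4.png

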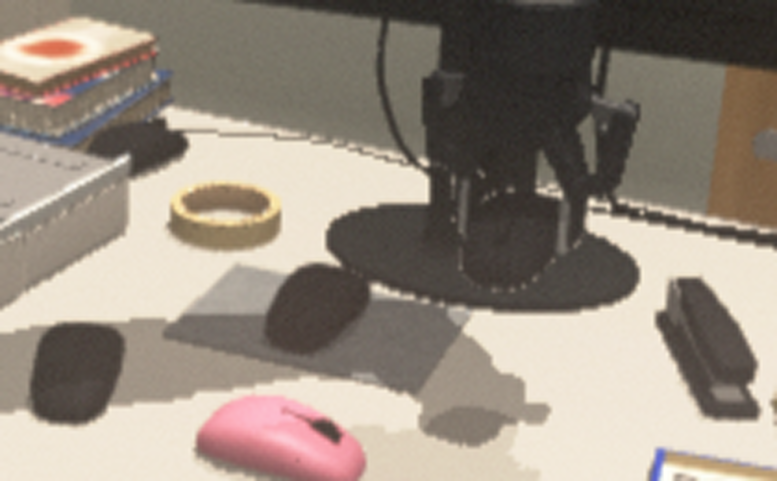

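>>> {"op": "move_arm", "data": {"moves": [[[-0.003,0.02,0],[0,0,0],0.04],[[-0.006,0.042,0],[0,0,-0.01],0.04],[[-0.006,0.042,0],[0,0,-0.01],0.04],[[-0.006,0.042,0],[0,0,-0.01],0.04],[[-0.006,0.042,0],[0,0,-0.01],0.04],[[-0.006,0.042,0],[0,0,-0.01],0.04],[[-0.006,0.042,0],[0,0,0],0.04],[[-0.006,0.042,0],[0,0,0],0.04],[[-0.006,0.042,0],[0,0,0],0.04],[[-0.006,0.042,0],[0,0,0],0.04]]}}

```text
clock: 26.85
eef_pos: [0.4691, -0.0306, 0.1356]
eef_rot: [0.042, 1.573, -0.041]
ft_force: [0.9, -0.4, -1.0]
width: 0.0584
```

>>> {"op": "move_arm", "data": {"moves": [[[-0.005,0.036,0],[0,0,0],0.04],[[-0.003,0.028,0],[0,0,0],0.04],[[0,0,0],[0,0,0],0.04],[[0,0,-0.01],[0,0,0],0.04],[[0,0,-0.015],[0,0,0],0.04],[[0,0,-0.015],[0,0,0],0.04],[[0,0,-0.015],[0,0,0],0.04],[[0,0,-0.01],[0,0,0],0.04],[[0,0,0],[0,0,0],0.04],[[0,0,0],[0,0,0],0.04]]}}

```text
clock: 27.85
eef_pos: [0.4625, 0.0311, 0.0715]
eef_rot: [0.042, 1.571, -0.042]
ft_force: [0.3, 0.1, -0.7]
width: 0.0585
```

```bash
python3 - <<'E'
from st import *
st(); crop('scene','g1',150,170,180,130,4.4); crop('top','g2',180,210,170,110,4.5)
E
```

```text
27.85 [0.4625 0.0311 0.0715] yaw -0.054 down [-0.001  0.    -1.   ] F [ 0.3  0.1 -0.7] T [-0.03 -0.03 -0.06] w 0.0585
```

View pics/g1.png

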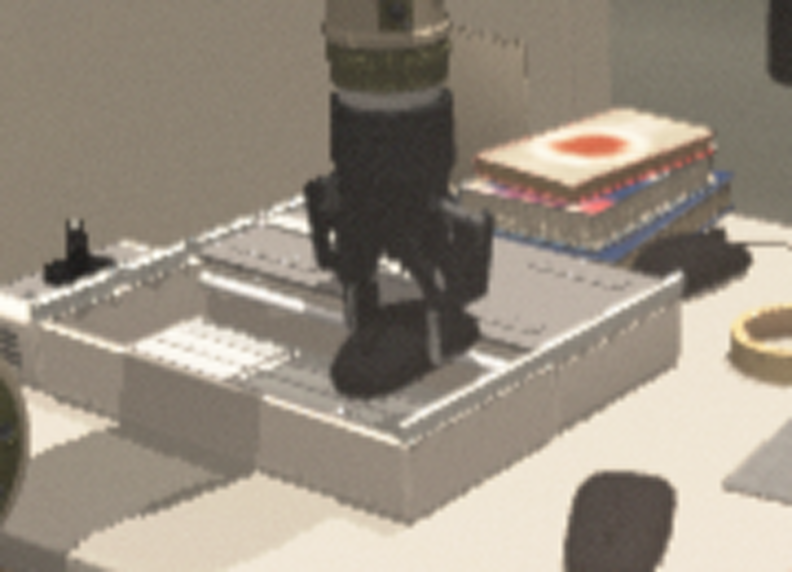

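View pics/g2.png

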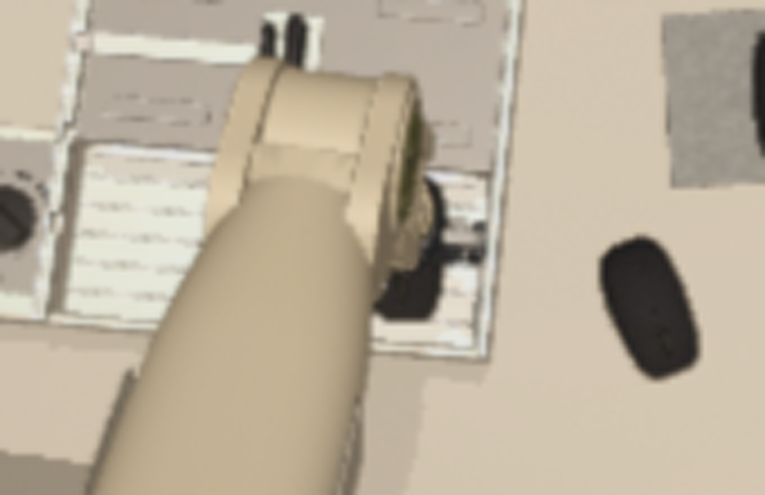

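>>> {"op": "move_arm", "data": {"moves": [[[0,0,-0.01],[0,0,0],0.04],[[0,0,-0.01],[0,0,0],0.04],[[0,0,-0.01],[0,0,0],0.04],[[0,0,-0.01],[0,0,0],0.04],[[0,0,-0.005],[0,0,0],0.04],[[0,0,-0.004],[0,0,0],0.04],[[0,0,-0.002],[0,0,0],0.04],[[0,0,0],[0,0,0],0.04],[[0,0,0],[0,0,0],0.04],[[0,0,0],[0,0,0],0.04]]}}

```text
clock: 28.95
eef_pos: [0.4621, 0.0317, 0.0219]
eef_rot: [0.041, 1.571, -0.041]
ft_force: [-5.6, 0.2, 12.3]
width: 0.0587
```

```bash
python3 - <<'E'
from st import *
st(); crop('scene','g3',150,170,180,130,4.4)
E
```

```text
28.95 [0.4621 0.0317 0.0219] yaw -0.053 down [-0. -0. -1.] F [-5.6  0.2 12.3] T [0.05 1.08 0.02] w 0.0587
```

View pics/g3.png

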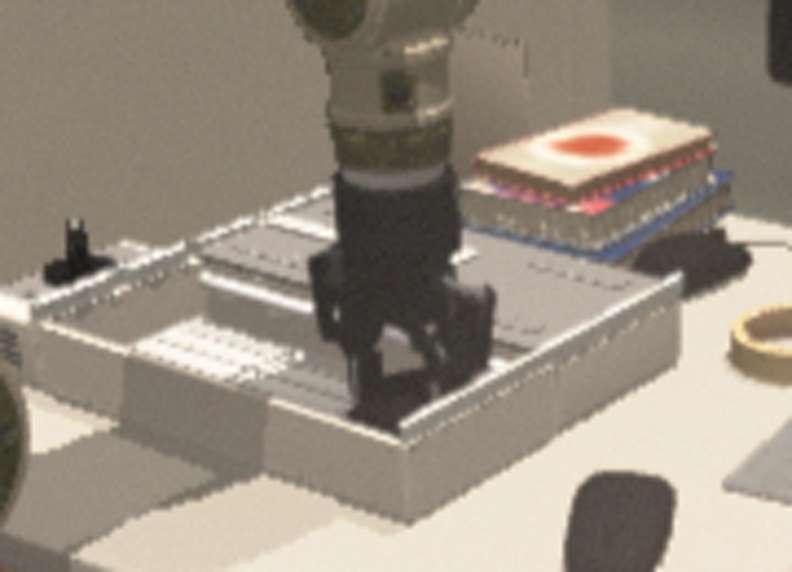

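>>> {"op": "move_arm", "data": {"moves": [[[0,0,0],[0,0,0],0.06],[[0,0,0],[0,0,0],0.066],[[0,0,0],[0,0,0],0.071],[[0,0,0],[0,0,0],0.073],[[0,0,0.005],[0,0,0],0.073],[[0,0,0.01],[0,0,0],0.074],[[0,0,0.02],[0,0,0],0.074],[[0,0,0.03],[0,0,0],0.074],[[0,0,0.04],[0,0,0],0.074],[[0,0,0.03],[0,0,0],0.08]]}}

```text
clock: 30.0
eef_pos: [0.4631, 0.0316, 0.1588]
eef_rot: [0.041, 1.568, -0.041]
ft_force: [0.9, 0.8, 0.1]
width: 0.0799
```

>>> {"op": "move_arm", "data": {"moves": [[[0,-0.04,0.02],[0,0,0.04],0.082],[[-0.005,-0.04,0],[0,0,0.04],0.082],[[-0.008,-0.04,0],[0,0,0.04],0.082],[[-0.008,-0.04,0],[0,0,0.04],0.082],[[-0.008,-0.022,0],[0,0,0.04],0.082],[[0,0,0],[0,0,0.04],0.082],[[0,0,0],[0,0,0.04],0.082],[[0,0,0],[0,0,0.04],0.082],[[0,0,0],[0,0,0.04],0.082],[[0,0,0],[0,0,0.04],0.082]]}}

```text
clock: 31.0
eef_pos: [0.4336, -0.1505, 0.1767]
eef_rot: [-0.274, 1.553, 0.273]
ft_force: [-0.2, -0.3, -0.4]
width: 0.0819
```

```bash
python3 - <<'E'
from st import *
st(); crop('scene','g4',150,170,180,130,4.4); crop('top','g5',180,210,170,110,4.5)
from mm import *
print('bay');meas(200,300,235,295,.030); print('near');meas(300,345,255,300,.015)
E
```

```text
31.0 [ 0.4336 -0.1505  0.1767] yaw 0.349 down [ 0.001 -0.    -1.   ] F [-0.2 -0.3 -0.4] T [0.02 0.05 0.03] w 0.0819
bay
top centre [461.1  32. ] size [104.5  52. ] yaw 0.045
near
```

View pics/g4.png

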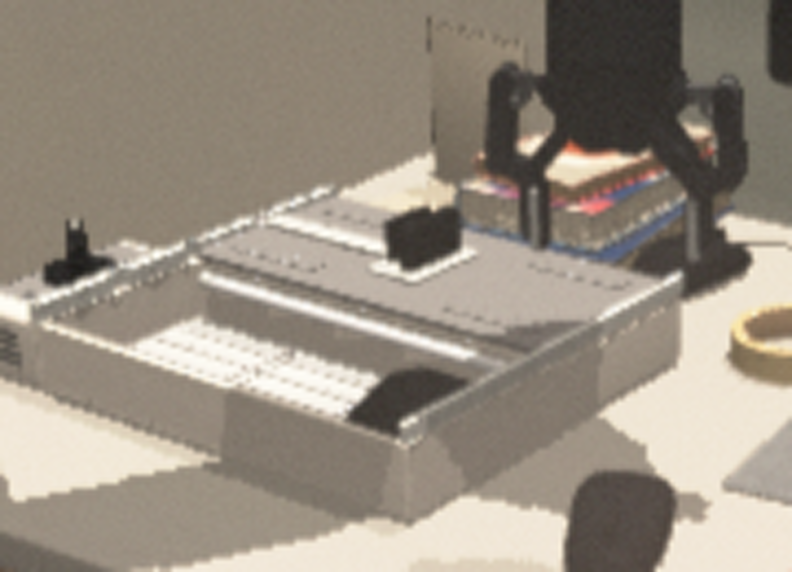

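View pics/g5.png

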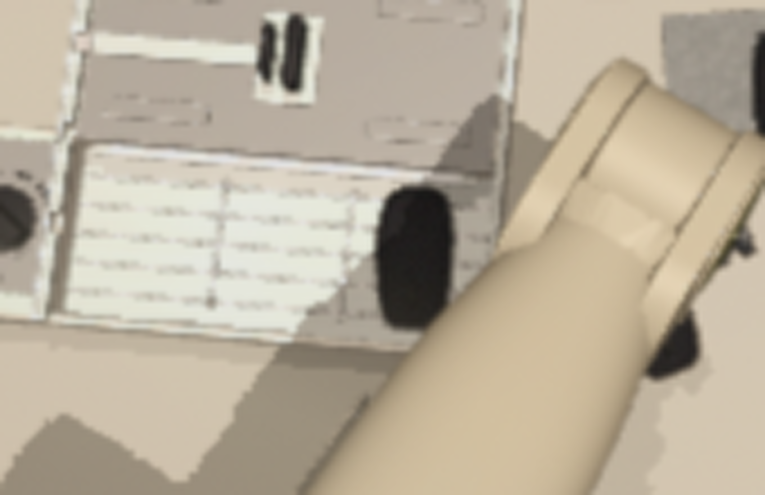

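>>> {"op": "move_arm", "data": {"moves": [[[-0.003,0,-0.03],[0,0,0],0.082],[[0,0,-0.03],[0,0,0],0.082],[[0,0,-0.03],[0,0,0],0.082],[[0,0,-0.02],[0,0,0],0.082],[[0,0,-0.02],[0,0,0],0.082],[[0,0,-0.01],[0,0,0],0.082],[[0,0,-0.01],[0,0,0],0.082],[[0,0,0],[0,0,0],0.08],[[0,0,0],[0,0,0],0.08],[[0,0,0],[0,0,0],0.08]]}}

```text
clock: 32.2
eef_pos: [0.4313, -0.1508, 0.0266]
eef_rot: [-0.273, 1.552, 0.272]
ft_force: [-0.3, 0.4, 0.4]
width: 0.0799
```

```bash
python3 - <<'E'
from st import *
st(); crop('scene','h1',230,200,130,120,4.8)
E
```

```text
32.2 [ 0.4313 -0.1508  0.0266] yaw 0.347 down [ 0.001 -0.001 -1.   ] F [-0.3  0.4  0.4] T [-0.06  0.    0.06] w 0.0799
```

View pics/h1.png

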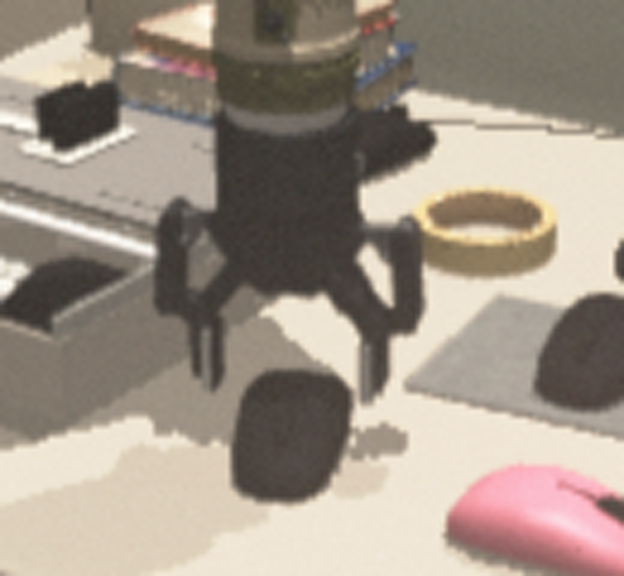

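>>> {"op": "move_arm", "data": {"moves": [[[0,0,-0.01],[0,0,0],0.08],[[0,0,-0.006],[0,0,0],0.08],[[0,0,-0.003],[0,0,0],0.075],[[0,0,0],[0,0,0],0.07],[[0,0,0],[0,0,0],0.065],[[0,0,0],[0,0,0],0.06],[[0,0,0],[0,0,0],0.05],[[0,0,0],[0,0,0],0.04],[[0,0,0],[0,0,0],0.04],[[0,0,0],[0,0,0],0.04]]}}

```text
clock: 33.25
eef_pos: [0.4307, -0.1507, 0.0075]
eef_rot: [-0.273, 1.553, 0.272]
ft_force: [-1.8, -0.2, 5.8]
width: 0.0585
```

>>> {"op": "move_arm", "data": {"moves": [[[0,0,0],[0,0,0],0.04],[[0,0,0.005],[0,0,0],0.04],[[0,0,0.01],[0,0,0],0.04],[[0,0,0.015],[0,0,0],0.04],[[0,0,0.02],[0,0,0],0.04],[[0,0,0.02],[0,0,0],0.04],[[0,0,0.02],[0,0,0],0.04],[[0,0,0.02],[0,0,0],0.04],[[0,0,0.02],[0,0,0],0.04],[[0,0,0],[0,0,0],0.04]]}}

```text
clock: 34.25
eef_pos: [0.4324, -0.1513, 0.14]
eef_rot: [-0.275, 1.549, 0.27]
ft_force: [-0.0, 0.1, -1.6]
width: 0.0582
```

```bash
python3 - <<'E'
from st import *
st(); crop('scene','h2',230,170,130,120,4.8)
E
```

```text
34.25 [ 0.4324 -0.1513  0.14  ] yaw 0.347 down [ 0.005 -0.003 -1.   ] F [-0.   0.1 -1.6] T [-0.   -0.05 -0.04] w 0.0582
```

View pics/h2.png

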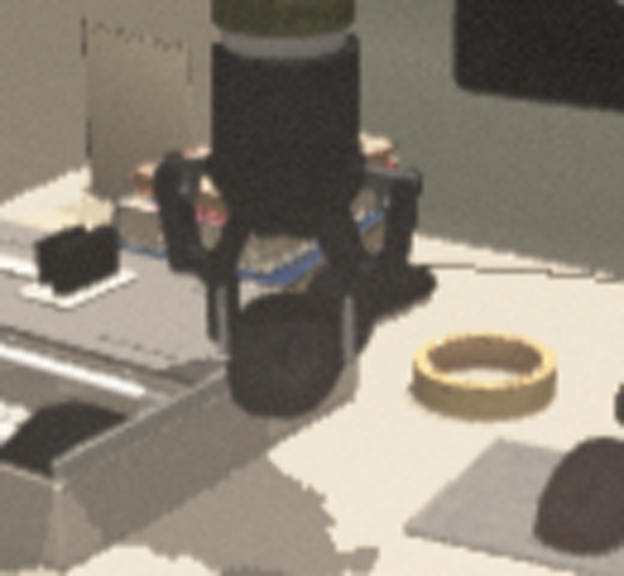

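>>> {"op": "move_arm", "data": {"moves": [[[0.002,0.02,0],[0,0,-0.04],0.04],[[0.004,0.04,0],[0,0,-0.04],0.04],[[0.004,0.04,0],[0,0,-0.04],0.04],[[0.004,0.04,0],[0,0,-0.04],0.04],[[0.005,0.04,0],[0,0,-0.04],0.04],[[0.005,0.04,0],[0,0,-0.04],0.04],[[0.005,0.04,0],[0,0,-0.04],0.04],[[0.005,0.04,0],[0,0,-0.04],0.04],[[0.004,0.04,0],[0,0,-0.04],0.04],[[0.004,0.028,0],[0,0,-0.04],0.04]]}}

```text
clock: 35.3
eef_pos: [0.4717, 0.2199, 0.1356]
eef_rot: [0.041, 1.572, -0.041]
ft_force: [0.3, 0.4, -0.9]
width: 0.0582
```

>>> {"op": "move_arm", "data": {"moves": [[[0,0.02,0],[0,0,0],0.04],[[0,0,0],[0,0,0],0.04],[[0,0,0],[0,0,0],0.04],[[0,0,-0.01],[0,0,0],0.04],[[0,0,-0.015],[0,0,0],0.04],[[0,0,-0.015],[0,0,0],0.04],[[0,0,-0.015],[0,0,0],0.04],[[0,0,-0.01],[0,0,0],0.04],[[0,0,0],[0,0,0],0.04],[[0,0,0],[0,0,0],0.04]]}}

```text
clock: 36.3
eef_pos: [0.4726, 0.2371, 0.0717]
eef_rot: [0.042, 1.571, -0.042]
ft_force: [-0.4, 0.2, -1.3]
width: 0.0588
```

```bash
python3 - <<'E'
from st import *
st(); crop('scene','i1',150,170,150,110,5)
E
```

```text
36.3 [0.4726 0.2371 0.0717] yaw -0.054 down [-0. -0. -1.] F [-0.4  0.2 -1.3] T [ 0.03  0.01 -0.  ] w 0.0588
```

View pics/i1.png

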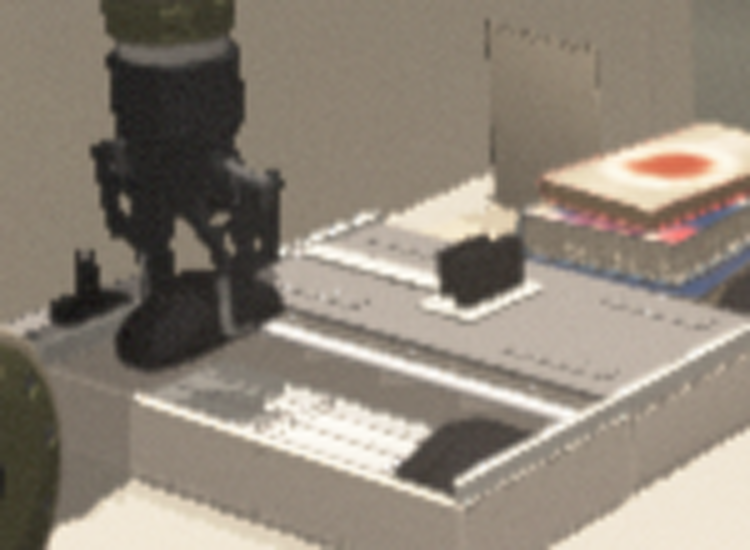

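>>> {"op": "move_arm", "data": {"moves": [[[0.001,0,-0.01],[0,0,0],0.04],[[0,0,-0.01],[0,0,0],0.04],[[0,0,-0.01],[0,0,0],0.04],[[0,0,-0.008],[0,0,0],0.04],[[0,0,-0.005],[0,0,0],0.04],[[0,0,-0.004],[0,0,0],0.04],[[0,0,-0.002],[0,0,0],0.04],[[0,0,0],[0,0,0],0.04],[[0,0,0],[0,0,0],0.04],[[0,0,0],[0,0,0],0.04]]}}

```text
clock: 37.35
eef_pos: [0.4739, 0.2378, 0.0232]
eef_rot: [0.042, 1.57, -0.041]
ft_force: [-1.1, -0.3, -1.2]
width: 0.0589
```

```bash
python3 - <<'E'
from st import *
st(); crop('scene','i2',150,170,150,110,5)
E
```

```text
37.35 [0.4739 0.2378 0.0232] yaw -0.053 down [ 0.001  0.    -1.   ] F [-1.1 -0.3 -1.2] T [-0.    0.01 -0.01] w 0.0589
```

View pics/i2.png

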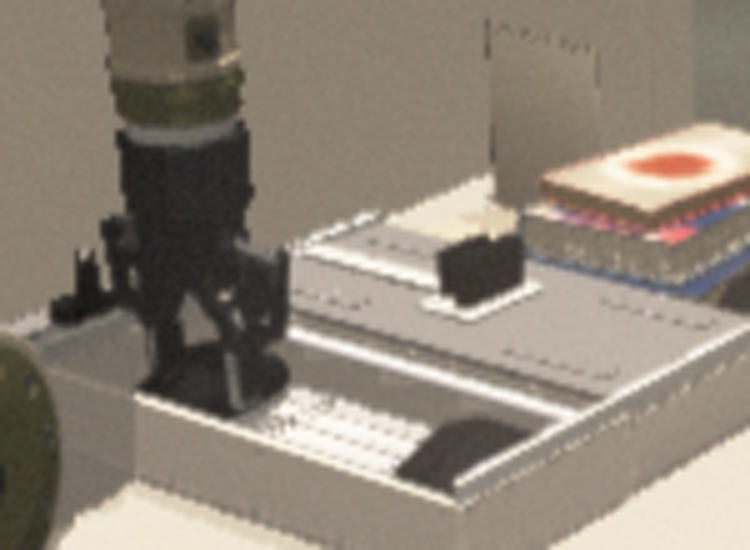

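>>> {"op": "move_arm", "data": {"moves": [[[0,0,-0.001],[0,0,0],0.04],[[0,0,-0.001],[0,0,0],0.04],[[0,0,-0.001],[0,0,0],0.04],[[0,0,0],[0,0,0],0.04],[[0,0,0],[0,0,0],0.04],[[0,0,0],[0,0,0],0.06],[[0,0,0],[0,0,0],0.066],[[0,0,0],[0,0,0],0.071],[[0,0,0],[0,0,0],0.073],[[0,0,0.01],[0,0,0],0.073]]}}

```text
clock: 38.4
eef_pos: [0.4724, 0.2372, 0.0288]
eef_rot: [0.041, 1.573, -0.042]
ft_force: [-0.0, -0.0, 0.3]
width: 0.0725
```

>>> {"op": "move_arm", "data": {"moves": [[[0,0,0.02],[0,0,0],0.073],[[0,0,0.03],[0,0,0],0.073],[[0,0,0.04],[0,0,0],0.073],[[0,0,0.04],[0,0,0],0.073],[[0,0,0.04],[0,0,0],0.073],[[-0.02,-0.05,0],[0,0,0],0.073],[[-0.02,-0.05,0],[0,0,0],0.073],[[0,-0.05,0],[0,0,0],0.06],[[0,-0.05,0],[0,0,0],0.06],[[0,-0.05,0],[0,0,0],0.06]]}}

```text
clock: 39.4
eef_pos: [0.4361, -0.0068, 0.2008]
eef_rot: [0.041, 1.569, -0.041]
ft_force: [0.3, -0.3, 0.2]
width: 0.06
```

>>> {"op": "move_arm", "data": {"moves": [[[0,-0.05,0],[0,0,0],0.06],[[0,-0.05,0],[0,0,0],0.06],[[0,-0.05,0],[0,0,0],0.06],[[0,-0.05,0],[0,0,0],0.06],[[0,0,0],[0,0,0],0.06],[[0,0,0],[0,0,0],0.06],[[0,0,0],[0,0,0],0.06],[[0,0,0],[0,0,0],0.06],[[0,0,0],[0,0,0],0.06],[[0,0,0],[0,0,0],0.06]]}}

```text
clock: 40.4
eef_pos: [0.4367, -0.2042, 0.2]
eef_rot: [0.04, 1.57, -0.04]
ft_force: [0.3, -0.2, 0.5]
width: 0.0599
```

```bash
python3 - <<'E'
from st import *
st(); crop('scene','j1',150,170,300,150,2.6); crop('top','j2',165,190,150,110,5)
from mm import *
meas(200,300,235,295,.030); meas(340,375,205,250,.02)
E
```

```text
40.4 [ 0.4367 -0.2042  0.2   ] yaw -0.051 down [ 0. -0. -1.] F [ 0.3 -0.2  0.5] T [0.05 0.02 0.01] w 0.0599
top centre [467.5  49.5] size [98.4 52. ] yaw 0.053
top centre [482.9 239.6] size [78.3 48.6] yaw 0.069
```

View pics/j1.png

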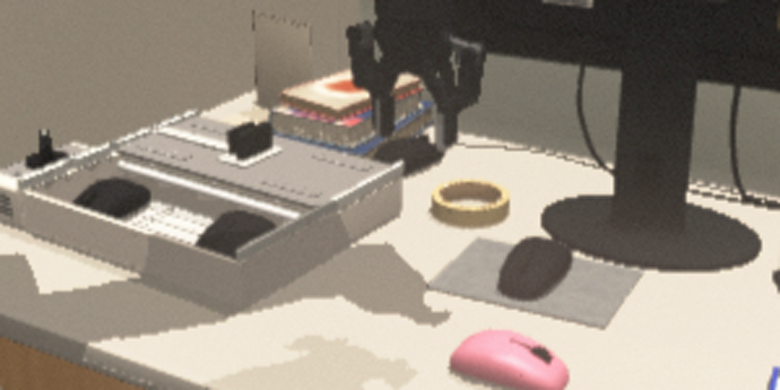

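View pics/j2.png

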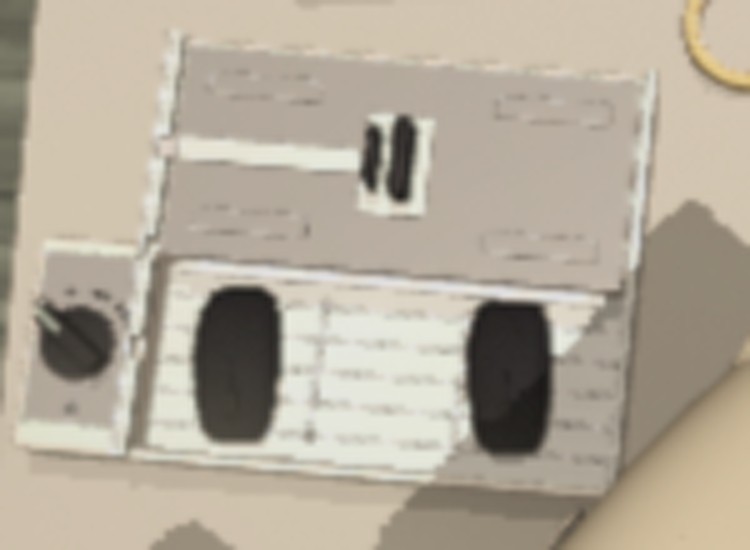

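```bash
python3 - <<'E'
from st import *
f=crop('top','k1',215,235,85,65,9); crop('scene','k2',170,210,100,75,8)
print(plane(f,228.2,263.6,.022),plane(f,256.9,266.3,.022))
from mm import *
for z in(.02,.03,.04): meas(245,300,235,295,z)
E
```

```text
[0.46947443 0.18394919 0.022     ] [0.46275568 0.08365425 0.022     ]
top centre [468.8  49.4] size [98.1 56. ] yaw 0.027
top centre [467.5  48.2] size [97.5 55.6] yaw 0.027
top centre [466.3  48.3] size [97.7 51.7] yaw 0.053
```

View pics/k1.png

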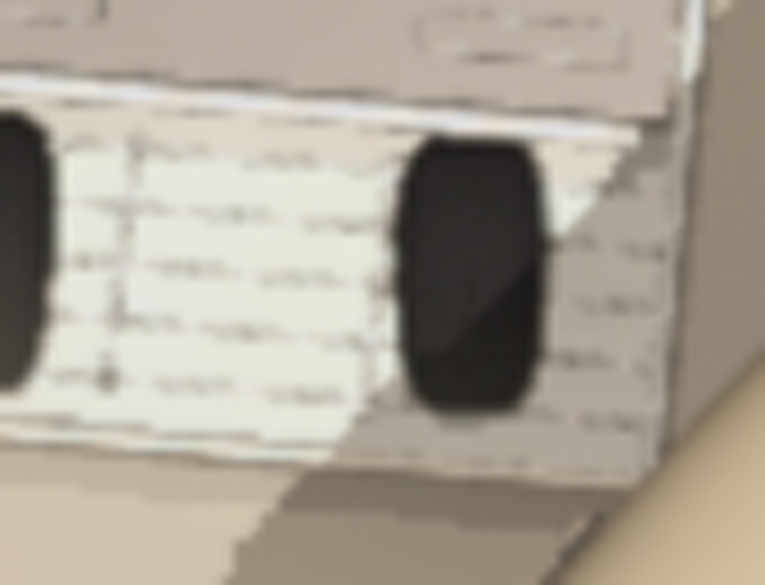

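View pics/k2.png

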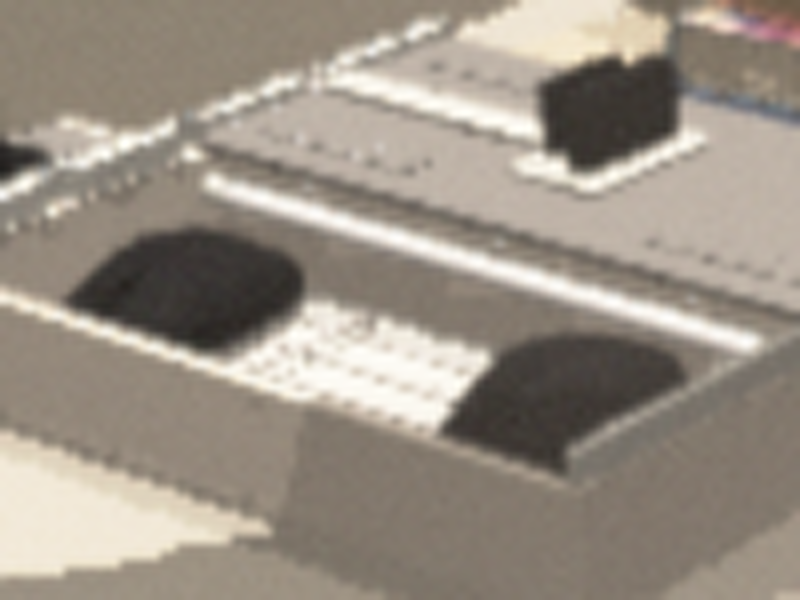

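```bash
python3 - <<'E'
from st import *
from mm import *
meas(190,300,235,295,.030); meas(335,380,200,255,.02,lo=85)
E
```

```text
top centre [467.5  49.7] size [98.1 52.1] yaw 0.047
top centre [482.9 239.6] size [78.3 48.6] yaw 0.069
top centre [ 629.6 -266.9] size [73.1 40.9] yaw 0.796
top centre [ 698.7 -283.1] size [ 25.8 114.6] yaw -1.543
```

```bash
python3 - <<'E'
from st import *
f=crop('top','l1',190,200,240,100,3.3)
c=f['color'].max(2)
print(c[240:292:3,200:226:2]); 
E
```

```text
[[179 173 174 171 175 178 183 181 182 182 182 182 183]
 [212 220 222 225 224 224 215 210 208 202 185 175 167]
 [216 217 215 215 210 201 199 199 201 210 202 176 183]
 [216 211 223 168  40  41  40  40  40  47 159 216 213]
 [230 229 186  46  45  46  45  46  46  43  90 222 229]
 [214 205 114  49  50  50  49  49  48  47  69 226 231]
 [229 220  83  53  53  53  54  53  53  48  70 225 229]
 [201 197  63  55  56  56  56  58  57  52  71 226 231]
 [228 215  74  59  59  59  60  59  59  54  80 207 189]
 [225 217  89  63  63  60  61  62  61  57 154 229 231]
 [228 226 109  68  67  68  62  66  64  61 139 207 226]
 [224 225 161  71  72  68  67  68  67  74 203 230 230]
 [225 226 215 106  76  75  74  73  73 145 213 204 205]
 [218 219 219 219 220 214 214 214 214 226 229 229 229]
 [168 188 204 214 212 212 213 216 218 210 196 184 191]
 [191 191 191 191 190 190 189 188 188 188 177 178 172]
 [205 205 205 205 205 196 195 195 195 195 195 195 192]
 [207 207 207 207 207 207 207 207 207 207 207 207 207]]
```

View pics/l1.png

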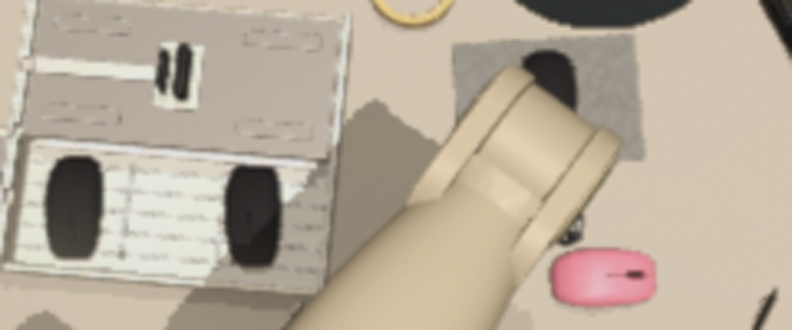

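```bash
python3 - <<'E'
from st import *
from mm import *
meas(190,300,235,295,.030,lo=110)
f=robot.grab_frame('top');c=f['color'].max(2)
for v in range(248,264,3): print(c[v,202:224],'|',c[v+1,255:280])
E
```

```text
top centre [467.5  49.7] size [105.1  59. ] yaw 0.047
top centre [472.6 238.9] size [105.5  55.5] yaw 0.069
[220 216 217 213 195 126  90  61  45  37  38  38  38  39  41  57 106 165
 205 215 216 216] | [202 204 199 180 177 182 182 170 164 178 201 206 208 211 211 214 216 216
 218 220 221 223 226 225 224]
[229 227 211 151  69  44  44  45  45  45  45  44  44  45  45  44  41  57
 132 191 188 200] | [220 217 211 195 170 120  53  36  37  38  40  39  40  40  40  39  38  36
  62 145 210 221 221 221 219]
[224 212 148  66  48  48  49  49  49  49  48  49  48  48  47  48  44  43
  70 162 227 231] | [230 228 220 196 106  45  39  42  43  43  43  43  42  42  41  41  43  42
  39  55 132 201 220 217 214]
[219 181  85  49  51  52  52  53  52  52  52  53  52  52  51  50  47  45
  65 148 214 225] | [226 221 203 167  75  40  41  43  45  46  47  46  47  45  44  45  43  43
  43  47 103 184 228 228 214]
[211 144  69  54  56  56  56  56  55  55  56  56  56  55  55  53  50  47
  72 162 226 231] | [228 221 193 132  57  42  44  46  47  46  48  49  49  48  48  46  47  46
  44  43  65 121 161 161 156]
[214 149  72  56  58  57  58  58  59  58  59  59  59  60  58  55  53  50
  75 155 211 207] | [229 222 206 171  77  44  46  47  48  49  49  48  45  48  49  48  48  47
  41  40  70 131 169 173 174]
```

>>> {"op": "move_arm", "data": {"moves": [[[0.004,0.035,0],[0,0,0],0.085],[[0.004,0.035,0],[0,0,0],0.085],[[0.004,0.035,0],[0,0,0],0.085],[[0.004,0.035,0],[0,0,0],0.085],[[0.004,0.035,0],[0,0,0],0.085],[[0.004,0.035,0],[0,0,0],0.085],[[0.005,0.037,-0.02],[0,0,0],0.085],[[0,0,-0.03],[0,0,0],0.085],[[0,0,-0.03],[0,0,0],0.085],[[0,0,-0.03],[0,0,0],0.085]]}}

```text
clock: 42.1
eef_pos: [0.4656, 0.0423, 0.089]
eef_rot: [0.04, 1.569, -0.04]
ft_force: [0.1, -0.5, 0.0]
width: 0.0849
```

```bash
python3 - <<'E'
from st import *
st(); crop('scene','m1',150,170,150,110,5); crop('top','m2',215,225,85,75,7)
E
```

```text
42.1 [0.4656 0.0423 0.089 ] yaw -0.052 down [ 0.001 -0.    -1.   ] F [ 0.1 -0.5  0. ] T [ 0.03  0.04 -0.03] w 0.0849
```

View pics/m1.png

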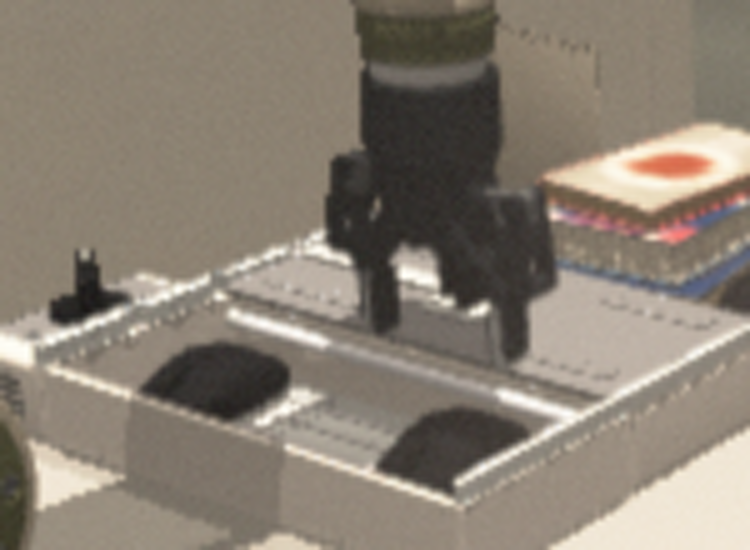

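View pics/m2.png

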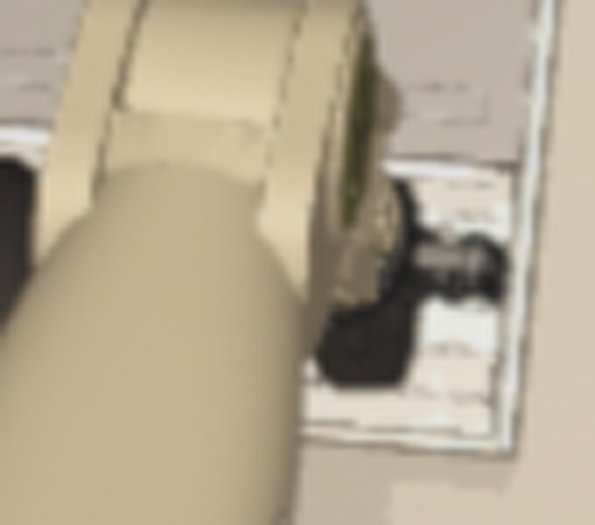

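>>> {"op": "move_arm", "data": {"moves": [[[0,0.002,-0.02],[0,0,0],0.085],[[0,0,-0.02],[0,0,0],0.085],[[0,0,-0.015],[0,0,0],0.085],[[0,0,-0.008],[0,0,0],0.085],[[0,0,-0.005],[0,0,0],0.085],[[0,0,0],[0,0,0],0.08],[[0,0,0],[0,0,0],0.075],[[0,0,0],[0,0,0],0.07],[[0,0,0],[0,0,0],0.065],[[0,0,0],[0,0,0],0.05]]}}

```text
clock: 43.2
eef_pos: [0.4659, 0.0435, 0.0231]
eef_rot: [0.041, 1.569, -0.042]
ft_force: [-1.5, -1.5, 6.4]
width: 0.058
```

>>> {"op": "move_arm", "data": {"moves": [[[0,0,0],[0,0,0],0.04],[[0,0,0],[0,0,0],0.04],[[0,0,0],[0,0,0],0.04],[[0,0,0.004],[0,0,0],0.04],[[0,0,0.004],[0,0,0],0.04],[[0,-0.004,0],[0,0,0],0.04],[[-0.001,-0.004,0],[0,0,0],0.04],[[0,-0.004,0],[0,0,0],0.04],[[0,0,0],[0,0,0],0.04],[[0,0,0],[0,0,0],0.04]]}}

```text
clock: 44.2
eef_pos: [0.4643, 0.0315, 0.0297]
eef_rot: [0.042, 1.571, -0.042]
ft_force: [-0.5, -0.5, -0.4]
width: 0.058
```

```bash
python3 - <<'E'
from st import *
st(); crop('scene','m3',150,170,150,110,5)
E
```

```text
44.2 [0.4643 0.0315 0.0297] yaw -0.053 down [-0.  0. -1.] F [-0.5 -0.5 -0.4] T [ 0.01 -0.01  0.01] w 0.058
```

View pics/m3.png

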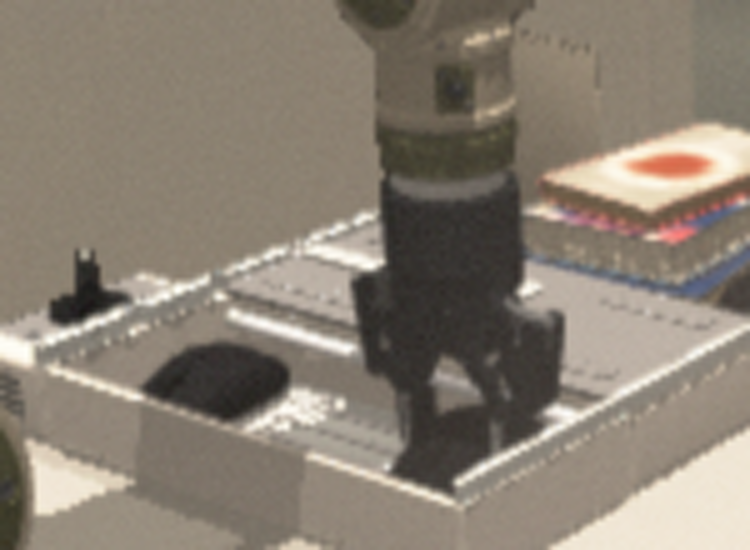

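Held, so I'll set it down at the bay centre and release. Then I'll move the gripper towards the lid grip.

>>> {"op": "move_arm", "data": {"moves": [[[0,0,-0.004],[0,0,0],0.04],[[0,0,-0.003],[0,0,0],0.04],[[0,0,-0.001],[0,0,0],0.04],[[0,0,0],[0,0,0],0.04],[[0,0,0],[0,0,0],0.06],[[0,0,0],[0,0,0],0.066],[[0,0,0],[0,0,0],0.071],[[0,0,0],[0,0,0],0.073],[[0,0,0.01],[0,0,0],0.073],[[0,0,0.02],[0,0,0],0.073]]}}

```text
clock: 45.25
eef_pos: [0.463, 0.0319, 0.0512]
eef_rot: [0.042, 1.574, -0.041]
ft_force: [0.6, -0.1, -0.5]
width: 0.073
```

>>> {"op": "move_arm", "data": {"moves": [[[0,0,0.03],[0,0,0],0.073],[[0,0,0.04],[0,0,0],0.073],[[0,0,0.04],[0,0,0],0.073],[[0,0,0.03],[0,0,0],0.073],[[0.02,0.02,0],[0,0,0],0.06],[[0.03,0.02,0],[0,0,0],0.06],[[0.03,0.02,0],[0,0,0],0.06],[[0.03,0.02,0],[0,0,0],0.06],[[0.03,0.014,0],[0,0,0],0.06],[[0,0,0],[0,0,0],0.06]]}}

```text
clock: 46.25
eef_pos: [0.6074, 0.1273, 0.1912]
eef_rot: [0.041, 1.569, -0.04]
ft_force: [0.5, -1.5, -0.5]
width: 0.0597
```

```bash
python3 - <<'E'
from st import *
st(); crop('scene','n1',150,170,150,110,5); crop('top','n2',165,190,150,110,5)
from mm import *
meas(245,300,235,295,.03,lo=110)
E
```

```text
46.25 [0.6074 0.1273 0.1912] yaw -0.051 down [ 0.001  0.001 -1.   ] F [ 0.5 -1.5 -0.5] T [0.02 0.06 0.04] w 0.0597
top centre [467.9  34.1] size [104.9  55.5] yaw 0.045
```

View pics/n1.png

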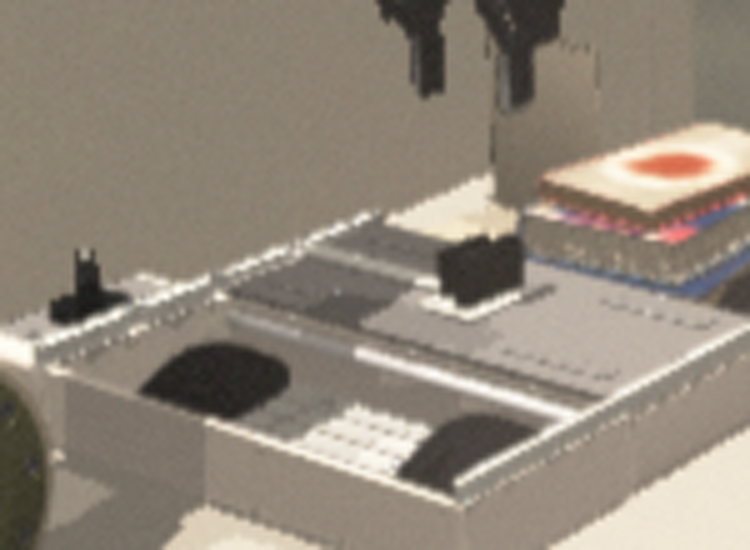

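View pics/n2.png

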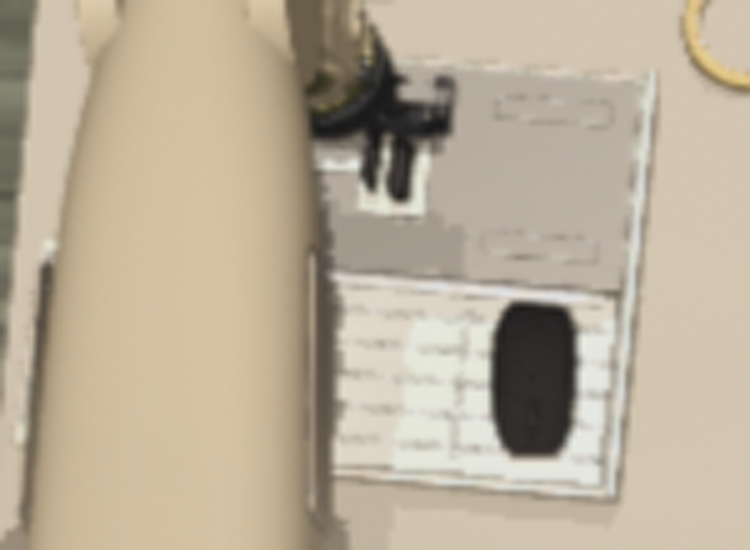

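>>> {"op": "move_arm", "data": {"moves": [[[0,0,-0.03],[0,0,0],0.06],[[0,0,-0.03],[0,0,0],0.06],[[0,0,-0.02],[0,0,0],0.06],[[0,0,-0.015],[0,0,0],0.06],[[0,0,-0.01],[0,0,0],0.06],[[0,0,-0.006],[0,0,0],0.06],[[0,0,0],[0,0,0],0.06],[[0,0,0],[0,0,0],0.045],[[0,0,0],[0,0,0],0.035],[[0,0,0],[0,0,0],0.03]]}}

```text
clock: 47.4
eef_pos: [0.6053, 0.1276, 0.0823]
eef_rot: [0.044, 1.568, -0.038]
ft_force: [-1.4, 6.5, 3.1]
width: 0.0302
```

>>> {"op": "move_arm", "data": {"moves": [[[0,0,0],[0,0,0],0.026],[[0,0,0],[0,0,0],0.022],[[0,0,0],[0,0,0],0.01],[[0,0,0],[0,0,0],0.0],[[0,0,0],[0,0,0],0.0],[[0,0,0],[0,0,0],0.0],[[0,0,0],[0,0,0],0.0],[[0,0,0],[0,0,0],0.0],[[0,0,0],[0,0,0],0.0],[[0,0,0],[0,0,0],0.0]]}}

```text
clock: 48.4
eef_pos: [0.6053, 0.1258, 0.083]
eef_rot: [0.043, 1.568, -0.041]
ft_force: [-2.3, -1.2, 7.5]
width: 0.0202
```

```bash
python3 - <<'E'
from st import *
st(); crop('scene','o1',150,170,150,110,5)
E
```

```text
48.4 [0.6053 0.1258 0.083 ] yaw -0.053 down [ 0.003  0.001 -1.   ] F [-2.3 -1.2  7.5] T [ 0.54  0.48 -0.11] w 0.0202
```

View pics/o1.png

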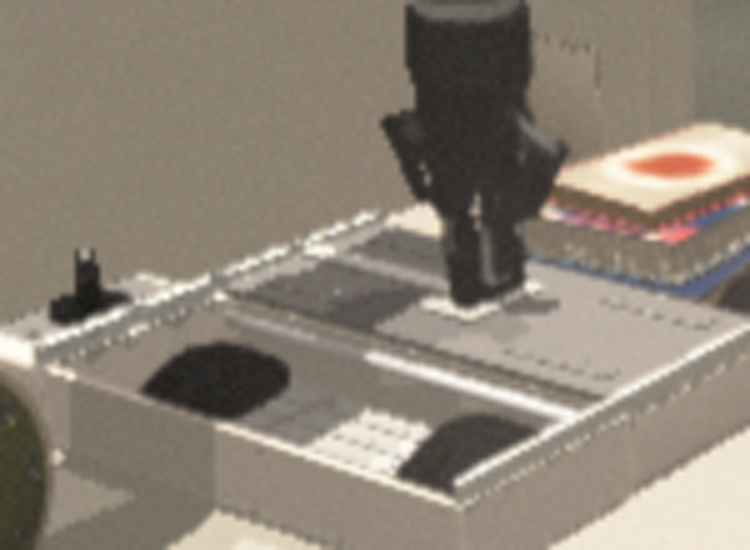

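>>> {"op": "move_arm", "data": {"moves": [[[-0.005,0.0003,0.001],[0,0,0],0.0],[[-0.01,0.0005,0],[0,0,0],0.0],[[-0.01,0.0005,0],[0,0,0],0.0],[[-0.01,0.0006,0],[0,0,0],0.0],[[-0.01,0.0005,0],[0,0,0],0.0],[[-0.01,0.0006,0],[0,0,0],0.0],[[-0.01,0.0005,0],[0,0,0],0.0],[[-0.01,0.0006,0],[0,0,0],0.0],[[-0.01,0.0005,0],[0,0,0],0.0],[[0,0,0],[0,0,0],0.0]]}}

```text
clock: 49.45
eef_pos: [0.5176, 0.131, 0.0829]
eef_rot: [0.042, 1.57, -0.04]
ft_force: [-2.3, 0.6, 10.0]
width: 0.0197
```

```bash
python3 - <<'E'
from st import *
st()
E
```

```text
49.45 [0.5176 0.131  0.0829] yaw -0.052 down [-0.     0.001 -1.   ] F [-2.3  0.6 10. ] T [ 0.98  0.32 -0.15] w 0.0197
```

>>> {"op": "move_arm", "data": {"moves": [[[-0.01,0.0005,0],[0,0,0],0.0],[[-0.01,0.0006,0],[0,0,0],0.0],[[-0.01,0.0005,0],[0,0,0],0.0],[[-0.01,0.0006,0],[0,0,0],0.0],[[-0.006,0.0003,0],[0,0,0],0.0],[[-0.004,0.0002,0],[0,0,0],0.0],[[-0.003,0,0],[0,0,0],0.0],[[-0.003,0,0],[0,0,0],0.0],[[0,0,0],[0,0,0],0.0],[[0,0,0],[0,0,0],0.0]]}}

```text
clock: 50.45
eef_pos: [0.4655, 0.1341, 0.0829]
eef_rot: [0.043, 1.565, -0.039]
ft_force: [7.3, 2.5, 1.7]
width: 0.0196
```

```bash
python3 - <<'E'
from st import *
st(); crop('scene','p1',150,170,150,110,5)
E
```

```text
50.45 [0.4655 0.1341 0.0829] yaw -0.052 down [ 0.006  0.002 -1.   ] F [7.3 2.5 1.7] T [ 1.35 -1.38 -0.11] w 0.0196
```

View pics/p1.png

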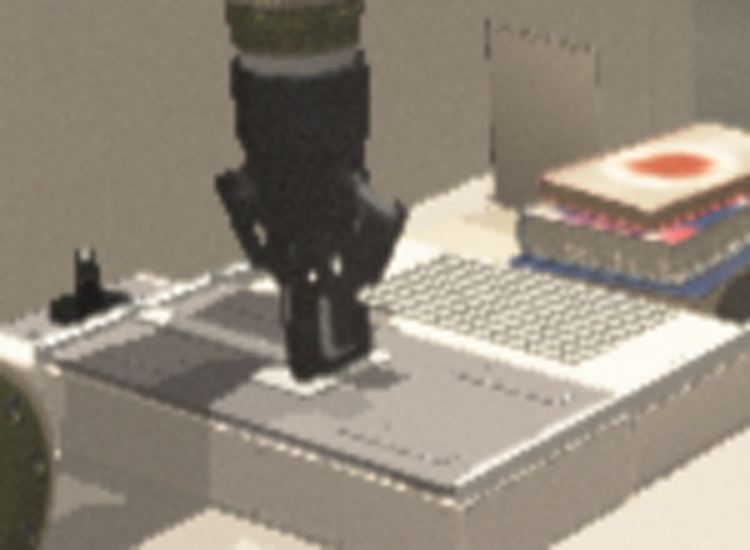

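>>> {"op": "move_arm", "data": {"moves": [[[-0.002,0,0],[0,0,0],0.0],[[0,0,0],[0,0,0],0.024],[[0,0,0],[0,0,0],0.028],[[0,0,0],[0,0,0],0.032],[[0,0,0],[0,0,0],0.045],[[0,0,0],[0,0,0],0.06],[[0,0,0],[0,0,0],0.06],[[0,0,0.02],[0,0,0],0.06],[[0,0,0.04],[0,0,0],0.06],[[0,0,0.04],[0,0,0],0.06]]}}

```text
clock: 51.5
eef_pos: [0.4594, 0.1326, 0.1818]
eef_rot: [0.041, 1.575, -0.042]
ft_force: [1.3, 0.1, 0.4]
width: 0.06
```

>>> {"op": "move_arm", "data": {"moves": [[[0,-0.05,0.02],[0,0,0],0.05],[[0,-0.05,0],[0,0,0],0.05],[[0,-0.05,0],[0,0,0],0.05],[[0,-0.05,0],[0,0,0],0.05],[[0,-0.05,0],[0,0,0],0.05],[[0,-0.03,0],[0,0,0],0.04],[[0,0,0],[0,0,0],0.04],[[0,0,0],[0,0,0],0.04],[[0,0,0],[0,0,0],0.04],[[0,0,0],[0,0,0],0.04]]}}

```text
clock: 52.5
eef_pos: [0.4612, -0.142, 0.2003]
eef_rot: [0.04, 1.571, -0.04]
ft_force: [-0.3, -0.1, -0.6]
width: 0.0403
```

```bash
python3 - <<'E'
from st import *
st(); crop('scene','q1',150,170,150,110,5); crop('top','q2',160,190,150,110,5.3)
E
```

```text
52.5 [ 0.4612 -0.142   0.2003] yaw -0.051 down [-0.001  0.    -1.   ] F [-0.3 -0.1 -0.6] T [-0.01 -0.01  0.02] w 0.0403
```

View pics/q1.png

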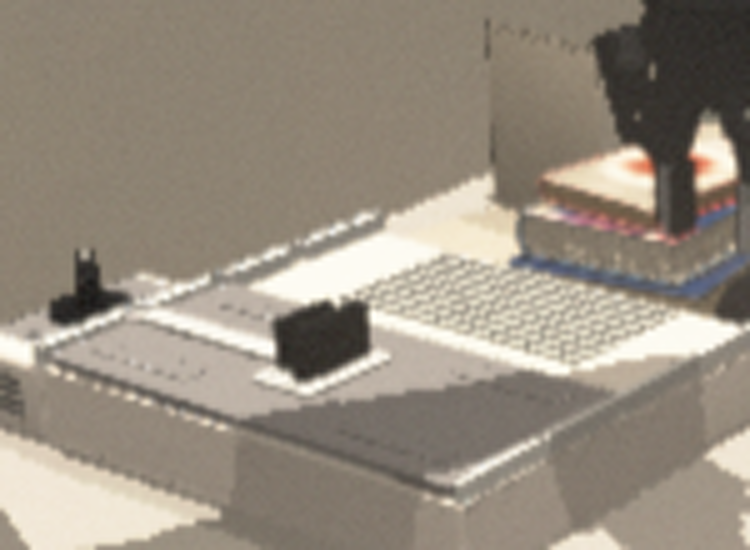

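View pics/q2.png

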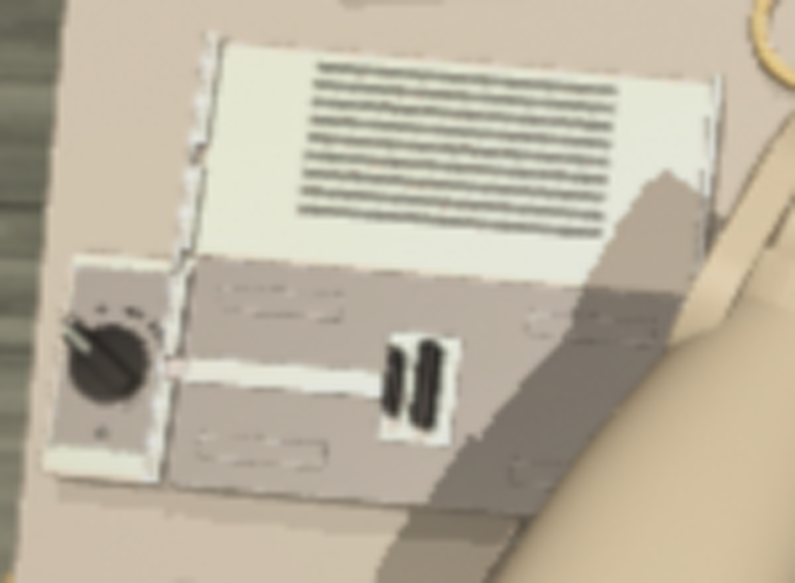

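>>> {"op": "move_arm", "data": {"moves": [[[0.001,0.03,0],[0,0,0.06],0.04],[[0.002,0.045,0],[0,0,0.08],0.04],[[0.002,0.045,0],[0,0,0.08],0.04],[[0.002,0.045,0],[0,0,0.08],0.04],[[0.002,0.045,0],[0,0,0.08],0.04],[[0.002,0.045,0],[0,0,0.08],0.04],[[0.002,0.045,0],[0,0,0.08],0.04],[[0.002,0.045,0],[0,0,0.08],0.04],[[0.002,0.045,0],[0,0,0.08],0.04],[[0.001,0.045,0],[0,0,0.08],0.04]]}}

```text
clock: 53.6
eef_pos: [0.4787, 0.2944, 0.2006]
eef_rot: [-0.573, 1.493, 0.573]
ft_force: [0.7, -0.3, 1.3]
width: 0.0403
```

>>> {"op": "move_arm", "data": {"moves": [[[0,0.03,0],[0,0,0.08],0.04],[[0,0.0155,0],[0,0,0.04],0.04],[[0,0,-0.02],[0,0,0],0.04],[[0,0,-0.02],[0,0,0],0.04],[[0,0,-0.02],[0,0,0],0.04],[[0,0,-0.02],[0,0,0],0.04],[[0,0,0],[0,0,0],0.04],[[0,0,0],[0,0,0],0.04],[[0,0,0],[0,0,0],0.04],[[0,0,0],[0,0,0],0.04]]}}

```text
clock: 54.6
eef_pos: [0.4803, 0.3375, 0.1218]
eef_rot: [-0.661, 1.465, 0.662]
ft_force: [0.4, -0.4, -0.2]
width: 0.0403
```

```bash
python3 - <<'E'
from st import *
st(); crop('scene','r1',130,170,100,80,6); crop('top','r2',150,220,80,60,8)
E
```

```text
54.6 [0.4803 0.3375 0.1218] yaw 0.847 down [ 0.002  0.001 -1.   ] F [ 0.4 -0.4 -0.2] T [0.01 0.   0.06] w 0.0403
```

View pics/r1.png

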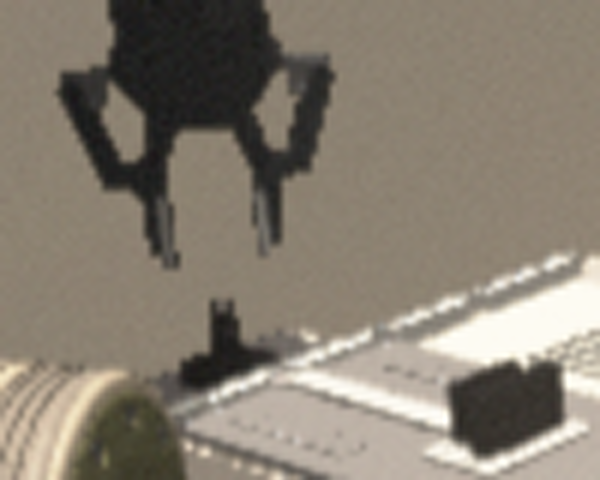

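>>> {"op": "move_arm", "data": {"moves": [[[0,0.001,-0.015],[0,0,0],0.04],[[0,0,-0.015],[0,0,0],0.04],[[0,0,-0.01],[0,0,0],0.04],[[0,0,-0.008],[0,0,0],0.04],[[0,0,-0.004],[0,0,0],0.04],[[0,0,0],[0,0,0],0.03],[[0,0,0],[0,0,0],0.02],[[0,0,0],[0,0,0],0.01],[[0,0,0],[0,0,0],0.0],[[0,0,0],[0,0,0],0.0]]}}

```text
clock: 55.7
eef_pos: [0.4797, 0.3385, 0.0692]
eef_rot: [-0.661, 1.467, 0.662]
ft_force: [-1.0, 0.6, 4.2]
width: 0.0125
```

```bash
python3 - <<'E'
from st import *
st()
E
```

```text
55.7 [0.4797 0.3385 0.0692] yaw 0.847 down [ 0.001  0.001 -1.   ] F [-1.   0.6  4.2] T [ 0.13  0.31 -0.19] w 0.0125
```

>>> {"op": "move_arm", "data": {"moves": [[[0,0,0],[0,0,-0.06],0.0],[[0,0,0],[0,0,-0.08],0.0],[[0,0,0],[0,0,-0.08],0.0],[[0,0,0],[0,0,-0.08],0.0],[[0,0,0],[0,0,-0.08],0.0],[[0,0,0],[0,0,-0.08],0.0],[[0,0,0],[0,0,-0.08],0.0],[[0,0,0],[0,0,-0.08],0.0],[[0,0,0],[0,0,-0.08],0.0],[[0,0,0],[0,0,-0.08],0.0]]}}

```text
clock: 56.7
eef_pos: [0.4789, 0.3401, 0.0691]
eef_rot: [-0.049, 1.571, 0.055]
ft_force: [-4.5, 5.8, 4.5]
width: 0.0129
```

>>> {"op": "move_arm", "data": {"moves": [[[0,0,0],[0,0,-0.08],0.0],[[0,0,0],[0,0,-0.08],0.0],[[0,0,0],[0,0,-0.08],0.0],[[0,0,0],[0,0,-0.08],0.0],[[0,0,0],[0,0,-0.08],0.0],[[0,0,0],[0,0,-0.02],0.0],[[0,0,0],[0,0,0],0.0],[[0,0,0],[0,0,0],0.0],[[0,0,0],[0,0,0],0.0],[[0,0,0],[0,0,0],0.0]]}}

```text
clock: 57.7
eef_pos: [0.479, 0.341, 0.0691]
eef_rot: [0.279, 1.555, -0.271]
ft_force: [-4.3, 7.3, 2.8]
width: 0.0129
```

```bash
python3 - <<'E'
from st import *
st()
E
```

```text
57.7 [0.479  0.341  0.0691] yaw -0.35 down [-0.     0.006 -1.   ] F [-4.3  7.3  2.8] T [1.67 0.79 0.03] w 0.0129
```

Turned 1.2 rad. I'll release, lift and clear the view.

>>> {"op": "move_arm", "data": {"moves": [[[0,0,0],[0,0,0],0.016],[[0,0,0],[0,0,0],0.02],[[0,0,0],[0,0,0],0.03],[[0,0,0],[0,0,0],0.04],[[0,0,0.02],[0,0,0],0.04],[[0,0,0.03],[0,0,0],0.04],[[0,0,0.04],[0,0,0],0.04],[[0,0,0.04],[0,0,0],0.04],[[0,-0.03,0],[0,0,0],0.04],[[0,-0.05,0],[0,0,0],0.04]]}}

```text
clock: 58.7
eef_pos: [0.4809, 0.2592, 0.2001]
eef_rot: [0.276, 1.549, -0.272]
ft_force: [0.7, -1.0, 0.6]
width: 0.04
```

>>> {"op": "move_arm", "data": {"moves": [[[0,-0.05,0],[0,0,0],0.04],[[0,-0.05,0],[0,0,0],0.04],[[0,-0.05,0],[0,0,0],0.04],[[0,-0.05,0],[0,0,0],0.04],[[0,-0.05,0],[0,0,0],0.04],[[0,-0.05,0],[0,0,0],0.04],[[0,-0.04,0],[0,0,0],0.04],[[0,0,0],[0,0,0],0.04],[[0,0,0],[0,0,0],0.04],[[0,0,0],[0,0,0],0.04]]}}

```text
clock: 59.7
eef_pos: [0.4792, -0.0812, 0.1983]
eef_rot: [0.277, 1.554, -0.276]
ft_force: [0.2, -0.1, 0.0]
width: 0.04
```

```bash
python3 - <<'E'
from st import *
st(); crop('scene','s1',150,170,300,150,2.6); crop('top','s2',160,190,150,110,5.3)
E
```

```text
59.7 [ 0.4792 -0.0812  0.1983] yaw -0.352 down [-0.     0.001 -1.   ] F [ 0.2 -0.1  0. ] T [-0.01 -0.03  0.01] w 0.04
```

View pics/s1.png

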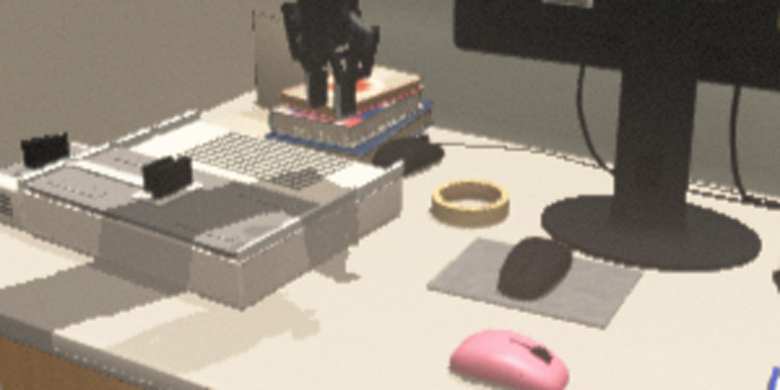

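View pics/s2.png

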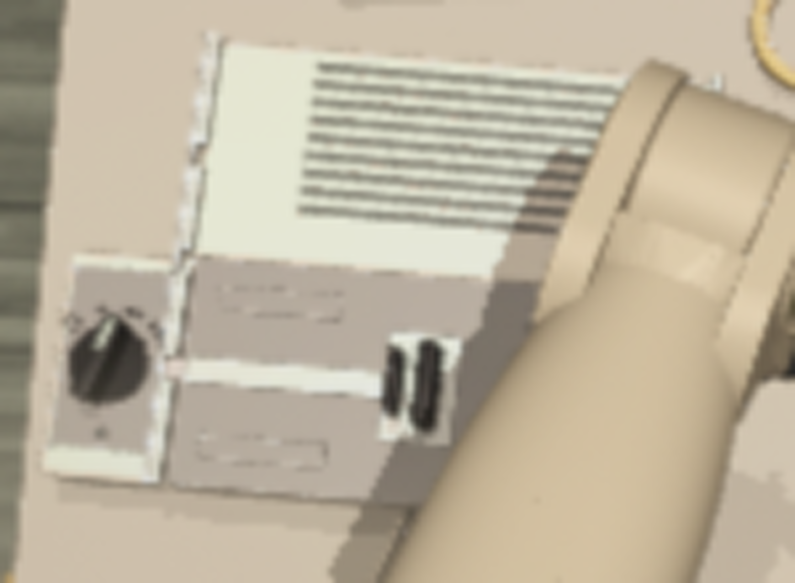

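```bash
python3 -c "
from cell import robot
print(robot.job_done())"
```

```text
the job is handed in; nothing more can be done
None
```

The batch is changed and the job was handed in at about 60 s of the 210 s. The robot was clear of everything.

- **Dial to off:** it stood at one dot. I turned it back to the ring mark before touching the lid.
- **Lid open:** I squeezed the latch and slid the lid about 140 mm to its fully open notch.
- **Mice moved:** one clean mouse was in the cabinet, in the middle bay, and it now lies near the middle of the mat. Two returned mice were on the counter. One is in the right bay and one in the left.
- **One repair:** after I placed it, the mouse in the right bay was knocked about 17 mm towards the divider. I picked it up again and set it back near the bay's middle.
- **Lid shut, dial set:** I squeezed the latch, drew the lid shut against its stop and released it. I then turned the dial 1.2 rad to two dots.

My last pictures showed:
- The lid was shut, with the tab out as at the start.
- The pointer was slightly right of the cabinet's forward axis, which fits two dots.
- The clean mouse was upright on the mat, and the tape roll and pink mouse looked unmoved.

Two limits on these checks:
- The bays were last seen just before the lid was shut. The right mouse was then fully visible and centred. The arm hid the left one from above, so I relied on the side view and an earlier measurement.
- The mouse angles measured in the pictures ran about 0.1 rad off the gripper's angle. They did so both before and after the knock, so I took this as measurement error and did not correct for it.

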